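# Load the sample carousel and enable it with the key

### The arm

A 6-joint arm with a two-finger parallel gripper is mounted at the origin on a cart in front of the work surface, level with it; the furniture and walls round the work are solid. World frame = base frame: x ahead of the robot, y to its left, z up, the work surface at z = 0. Lengths are in mm, angles in degrees, forces in N, time in s.
With the tool pointing down it reaches from about 300 to 850 mm from the base axis. Payload 4.2 kg.
Tool frame: the origin (TCP) lies at the very end of the fingers, on their centre line; the grasp point (between the pads) lies 19 mm behind it; z points along the fingers, y is the line along which they close (so a half turn about z gives the same grasp; the last joint's range is limited). The gripper opens to 91 mm and grips with 3 to 60 N. Pads are 32 mm wide; open, the fingers measure 118 mm over their backs; the gripper's body (76 mm by 178 mm) begins 60 mm behind the grasp point.
Start: joints at [64.229, 18.312, 89.639, -0, 72.044, -1.146], TCP at [239.6, 522.719, 213.976] pointing down, gripper open.
Joint ranges: [-177.97, 177.97], [-48.28, 115.42], [12.27, 149.76], [-77.06, 257.06], [2.81, 150.46], [-146.56, 146.56]. Speed limits (degrees/s): [147.25, 147.25, 180, 180, 180, 180].

### API

Orientations are given as [roll, pitch, yaw] about the fixed x, y, z axes, in that order (R = Rz(yaw) Ry(pitch) Rx(roll)).
In Python, from workcell import env, eyes gives the robot as it stands.
- The arm moves only by the tool send_rows, never from a script. Its argument "targets" is text: rows parted by semicolons, each of 7 numbers parted by spaces: the shift along the tool's x, y, z in m, then the turn, a rotation vector about the tool's x, y, z in degrees, then the opening in per cent of the stroke, from 0 (shut) to 100 (fully open). A call has 1 to 12 rows; each row is the pose to reach, as a shift and turn from the pose commanded when the call began, along the tool's axes at that moment; what a row does not reach only later rows make up. A row lasts 1/12 s, in which the tool goes at most 41.7 mm and 7.16 degrees, less where a joint would pass 70% of its speed; a pose out of reach is approached as far as the arm can. A call with a gripper value outside its range is refused whole. The fingers move at their own pace and stop on an object; "grip_force" is the grip in N (left out, the last holds). Time passes only in rows, so rows that repeat a pose let the fingers close. It gives the time, the measured TCP pose, the force, the opening and the grip force at its end, in the units of the state.
- env.state(): the state, without advancing time (a new reading comes with each control period).
- eyes.grab_frame(name): name is "side" or "top" or "wrist"; returns a dict with "image" (384x512x3 uint8, blue, green, red), "fovy" (degrees; the focal length in pixels is half the picture's height over the tangent of half this angle, whatever the lens; pixels are square), "cx", "cy" (the principal point, pixels), "eye" and "attitude" of the camera in the world. Camera axes: x right, y up, looking along -z (the intrinsics and any distortion apply to the point x, -y, -z); pixel columns grow to the right and rows downward; lengths in mm; the calibration is good to about 2 mm. A picture is of the moment at which its call begins. There is no depth.
- env.job_done(): hands the job in; it is judged then, once.
The state is a dict: "time_s": time; "qpos": joint angles; "qvel": joint speeds; "effort": joint torques, N m; "ee_pos": TCP position; "ee_rot": TCP orientation; "force": force on the tool from outside, world axes, zero at the start; "torque": the same for the moment, N m; "gripper_width": finger opening in mm; "gripper_force": force on a finger pad.
Only numpy, scipy, OpenCV 4.12 (cv2) and the standard library are available. Lean on these libraries where they do the work, as an engineer would, in place of code of your own. Each camera call takes 0.05 s, during which the arm holds its last target. There are 200 camera calls.

### The job

Load the sample carousel: stand every small amber jar that is on the bench upright in a socket of its own, turning the slotted cover by its knob so that its gap is over the socket you are filling. When all are in, turn the cover back to its stop, with its gap squarely over the solid block so that every socket is covered, and only then take the key from its stand, push it fully home in the key switch and turn it clockwise to on as far as it goes, leaving it there. Leave the tape roll and the empty beaker where they are.

Things in the scene. Friction and masses are not known exactly. Their poses are not given: they have to be found in the camera images.
- sample_a (a point): centre of a small squat amber glass sample jar, half-way up, 32 mm above its underside; z up along the jar. Body 48 mm in diameter and 38 mm high, then a short sloping shoulder to 44 mm, then a black screw cap 32 mm in diameter and 20 mm high; 64 mm tall in all, about 120 g. It can be held by the cap from above. May be absent.
- sample_b (a point): centre of a small squat amber glass sample jar, half-way up, 32 mm above its underside; z up along the jar. Body 48 mm in diameter and 38 mm high, then a short sloping shoulder to 44 mm, then a black screw cap 32 mm in diameter and 20 mm high; 64 mm tall in all, about 120 g. It can be held by the cap from above. May be absent.
- sample_c (a point): centre of a small squat amber glass sample jar, half-way up, 32 mm above its underside; z up along the jar. Body 48 mm in diameter and 38 mm high, then a short sloping shoulder to 44 mm, then a black screw cap 32 mm in diameter and 20 mm high; 64 mm tall in all, about 120 g. It can be held by the cap from above. May be absent.
- well_1 (a point): centre of the floor of a socket of the carousel, 12 mm above the bench. The socket is square, 52.5 mm wide inside, with its sides radial and tangential and walls 4 mm thick rising 34 mm above this floor; it is 70 mm from the carousel's axis. z up; orientation is that of the carousel (its +x points to the solid block). Reached when the cover joint is at pi/2 (1.571).
- well_2 (a point): centre of the floor of a socket of the carousel, 12 mm above the bench. The socket is square, 52.5 mm wide inside, with its sides radial and tangential and walls 4 mm thick rising 34 mm above this floor; it is 70 mm from the carousel's axis. z up; orientation is that of the carousel (its +x points to the solid block). Reached when the cover joint is at pi (3.142).
- well_3 (a point): centre of the floor of a socket of the carousel, 12 mm above the bench. The socket is square, 52.5 mm wide inside, with its sides radial and tangential and walls 4 mm thick rising 34 mm above this floor; it is 70 mm from the carousel's axis. z up; orientation is that of the carousel (its +x points to the solid block). Reached when the cover joint is at 3 pi/2 (4.712).
- blank (a point): centre of the top of the solid grey block (58 mm square, top 62 mm above the bench) that fills the fourth place of the carousel, 70 mm from its axis; no jar goes here and the cover's gap is parked over it.
- cover (a joint): angle of the carousel's white slotted cover, rad; grows counter-clockwise seen from above; 0 (a stop) = gap over the solid block, 3 pi/2 = the other stop. It stays where it is left (about 0.08 N m of friction).
- cover_gap (a point): middle of the gap of the cover, at its top face, 87 mm above the bench and 70 mm from its axis; turns with it. The cover is a disc of 110 mm radius, 5 mm thick; the gap is a sector 80 degrees wide, from 22 mm off the axis to the rim, open at the rim. Jars in their sockets stand 6 mm below the cover's underside. A post of 12 mm radius carries the cover on its axis.
- cover_knob (a point): on the cover's axis, 108 mm above the bench, at the middle of the height of the knob: an upright black bar 14 mm thick, 60 mm long and 32 mm high (92 to 124 mm above the bench), on a hub of 22 mm radius. x points to the middle of the gap; the bar runs along y, so it is pinched across x. z up; turns with the cover.
- key_grip (a point): centre of the black bow of the loose key, which stands upright, blade down, in a grey stand (52 x 40 mm, 45 mm high) with 3 mm of play all round, its flange resting on the stand. The bow is 44 mm wide along x, 12 mm thick along y, 34 mm high (17 mm up and down from this point); z up along the key. 50 g.
- key_seat (a point): centre of the underside of the key's flange (32 x 18 x 6 mm), 29 mm below the centre of the bow; axes of the key. The blade, 14 mm along x by 5 mm along y, reaches 32 mm below this point and tapers to 9 x 2.5 mm over its last 7 mm. Either way round (half turn) fits the slot.
- slot_mouth (a point): centre of the key slot in the top face of the key switch's round steel rotor, 58 mm above the bench, on a grey housing 80 x 80 mm. The slot runs along x (turning with the rotor), z up: 21 x 12 mm for the first 6 mm, then 17 x 8 mm for 32 mm more. The key is fully home when its flange lies on this face.
- key_rotor (a joint): angle of the key switch's rotor, rad; 0 = off (at the start), grows clockwise seen from above, stop at 1.31 = on. Turns only with the key, stays where it is left (about 0.05 N m of friction). The key has about 0.2 rad of play in the slot.
- tape_roll: roll of masking tape lying on the bench, 104 mm across, 25 mm high; a bystander. Origin at the centre of its underside.
- small_beaker: empty beaker, 78 mm across, 94 mm high; a bystander. Origin at the centre of its underside.

How it is judged:
By the outcome, as a careful person would: the job done as asked, in the order asked, and still so for the second after the job is handed in, with the robot touching nothing.
Of jar_a, jar_b, jar_c only 2 to 3 are there at a start; the rules pass over those that are not, and their reading is None.
At some moment in a run one of jar_a, jar_b, jar_c may be knocked a few centimetres aside while the robot is not near it.
It also fails if it takes over 210 s, if anything falls off the work surface, if the arm or the gripper's body presses on something with over 40 N, if the wrist force passes 120 N, or if a joint passes its speed limit or range.

## Working session

There is one attempt and no reset: what is moved stays moved. The work goes in short steps, Python scripts to look and compute and a tool call to move; the robot and the scene stay as the last step left them, time stands still between calls to the robot, and variables do not carry over. Pictures are saved under pics/ and viewed, at most 14 in all, crops included, and the job is handed in when it is done.

Besides the shell and the picture viewer there is one more tool, called after "Emit:" in YAML: its name, and indented under it one key for each argument. send_rows: Moves the arm, as the interface text tells. Its arguments: {"type":"object","properties":{"targets":{"type":"string"},"grip_force":{"type":"number"}},"required":["targets"]}

```bash
ls; mkdir -p pics; python3 - <<'E'
from workcell import env, eyes
import cv2
print(env.state())
for n in ("top","side","wrist"):
    f=eyes.grab_frame(n); cv2.imwrite(f"pics/{n}0.png",f["image"])
    print(n,{k:v for k,v in f.items() if k!="image"})
E
```

```text
pics
{'time_s': 0.0, 'qpos': array([ 6.42277731e+01,  1.83508032e+01,  8.97065231e+01,  2.08035974e-04,
        7.20432879e+01, -1.14632741e+00]), 'qvel': array([ 0.05602761,  0.00181791, -0.07455308, -0.02203683,  0.03063935,
       -0.07783158]), 'effort': array([ 7.00469045e-04, -4.12463737e+01, -2.31970149e+01,  7.26806559e-02,
        4.56826645e-02, -1.42259423e-04]), 'ee_pos': array([239.38006043, 522.24654922, 213.12788569]), 'ee_rot': array([-1.79899410e+02, -2.21062130e-03,  1.55374034e+02]), 'force': array([ 0.0162538 ,  0.20349587, -0.34217388]), 'torque': array([ 0.03325643, -0.0020318 ,  0.00331626]), 'gripper_force': 0.0, 'gripper_width': 91.21115682536333}
top {'fovy': 54.22363343543678, 'cx': 255.24660387320543, 'cy': 191.36750980904, 'eye': array([ 319.84893282, -166.15082251, 1265.61293968]), 'attitude': array([ 10.13349717,  -0.22971663, -89.3120273 ])}
side {'fovy': 47.95481122057647, 'cx': 248.5481933487175, 'cy': 192.56221472478566, 'eye': array([  -50.11064516, -1120.7074403 ,   938.98429682]), 'attitude': array([ 53.73749659,  -0.33971049, -29.2271721 ])}
wrist {'fovy': 71.69814970153485, 'cx': 251.9173931394313, 'cy': 191.10245515763557, 'eye': array([164.16957004, 558.57049489, 384.62880935]), 'attitude': array([-17.21095746,   0.14343203,  65.37081549])}
```

View pics/top0.png

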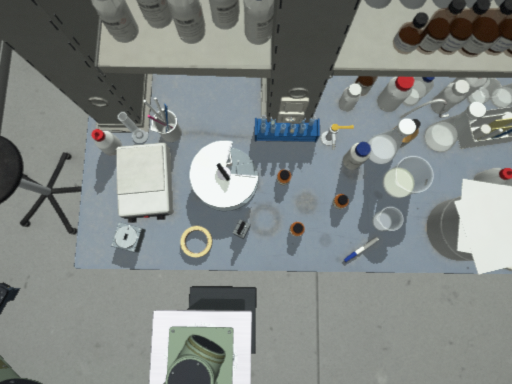

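View pics/side0.png

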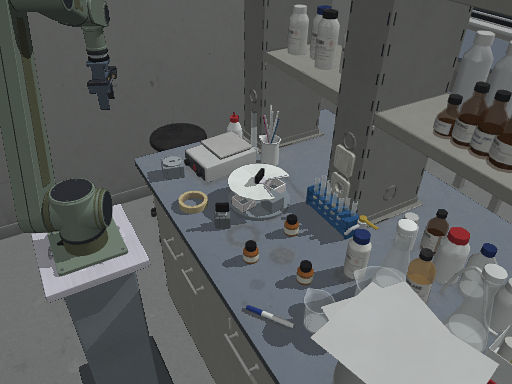

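```bash
cat > h.py <<'E'
import numpy as np, cv2
from scipy.spatial.transform import Rotation as R
from workcell import env, eyes
def cam(f):
    F=f["image"].shape[0]/2/np.tan(np.radians(f["fovy"]/2)); return F,R.from_euler("xyz",f["attitude"],degrees=True).as_matrix()
def ray(f,u,v):
    F,A=cam(f); d=A@np.array([(u-f["cx"])/F,-(v-f["cy"])/F,-1.]); return f["eye"],d
def onz(f,u,v,z):
    e,d=ray(f,u,v); return e+d*(z-e[2])/d[2]
def proj(f,p):
    F,A=cam(f); c=A.T@(np.asarray(p,float)-f["eye"]); return np.array([f["cx"]+F*c[0]/-c[2], f["cy"]-F*c[1]/-c[2]])
def blobs(m,amin=8):
    n,l,s,c=cv2.connectedComponentsWithStats(m.astype(np.uint8)); return [(c[i],s[i]) for i in range(1,n) if s[i][4]>=amin]
def go(p,yaw=None,p0=None):
    "shift (m) in tool axes and turn about tool z (deg) from here to TCP p, tool down with tool-y yaw"
    s=env.state(); r=R.from_euler("xyz",s["ee_rot"],degrees=True)
    sh=r.inv().apply(np.asarray(p,float)-s["ee_pos"])/1000
    q=r if yaw is None else R.from_euler("xyz",[180,0,yaw],degrees=True)
    rv=(r.inv()*q).as_rotvec(degrees=True)
    print("t",round(s["time_s"],2),"tcp",s["ee_pos"].round(1),s["ee_rot"].round(1),"w",round(s["gripper_width"],1),"F",s["force"].round(1)); print("shift",sh.round(4),"rv",rv.round(2))
E
python3 - <<'E'
from h import *
f=eyes.grab_frame("top"); g=eyes.grab_frame("side")
I=f["image"]; hsv=cv2.cvtColor(I,cv2.COLOR_BGR2HSV)
m=(hsv[...,0]<16)&(hsv[...,1]>130)&(hsv[...,2]>50); m[:150]=0
for c,s in blobs(m): print("amber",c.round(1),s, onz(f,*c,45).round(1))
for n,u,v,z in [("carousel",223.5,174,87),("knob",223,172,124),("keybow",241,229,90),("switch",127,236,58),("tape",196,241,25),("beaker",388,219,47)]: print(n,onz(f,u,v,z).round(1))
a=cv2.resize(I[130:270,95:365],None,fx=2.96,fy=2.96,interpolation=cv2.INTER_CUBIC); cv2.imwrite("pics/tc.png",a)
J=g["image"]; cv2.imwrite("pics/sc.png",cv2.resize(J[140:300,150:340],None,fx=3.7,fy=3.7,interpolation=cv2.INTER_CUBIC))
E
```

```text
amber [507.4 170.2] [505 169   7   5  14] [  620.8 -1011.9    45. ]
amber [283.1 177.6] [278 170  13  13  66] [ 585.7 -260.6   45. ]
amber [502.6 174.4] [500 171   7   7  19] [ 606.1 -994.4   45. ]
amber [507.7 177.6] [504 176   8   3   9] [  595.6 -1010.3    45. ]
amber [339.2 201.3] [335 194  13  14  65] [ 508.3 -445.2   45. ]
amber [295.8 228.7] [291 222  13  14  68] [ 416.4 -301.7   45. ]
carousel [586.  -65.5  87. ]
knob [584.  -66.9 124. ]
keybow [ 409.9 -125.2   90. ]
switch [385.5 240.1  58. ]
tape [373.7  23.9  25. ]
beaker [ 451.6 -602.6   47. ]
```

View pics/tc.png

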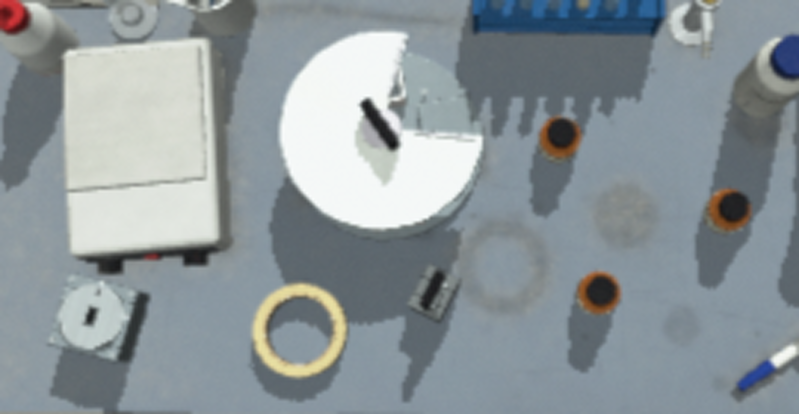

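View pics/sc.png

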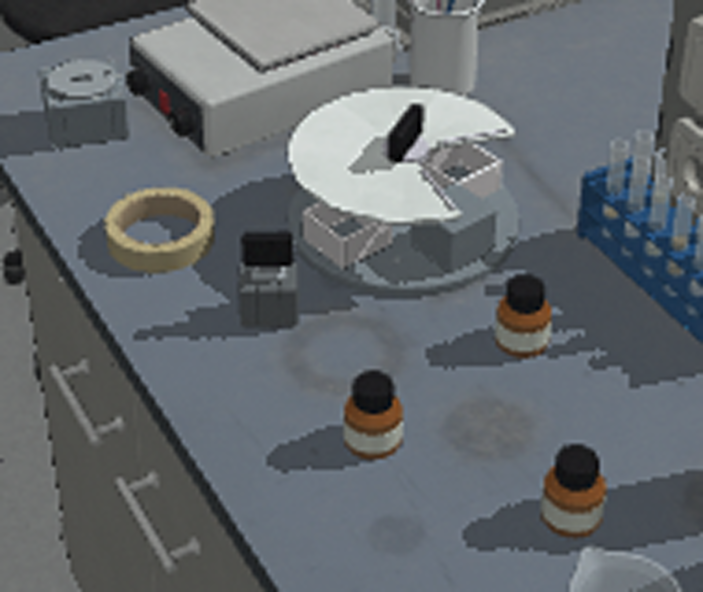

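```bash
python3 - <<'E'
from h import *
f=eyes.grab_frame("top"); g=eyes.grab_frame("side")
def tri(a,b):
    e,d=ray(f,*a); e2,d2=ray(g,*b)
    s=np.linalg.lstsq(np.c_[d,-d2],e2-e,rcond=None)[0]; return (e+d*s[0]).round(),(e2+d2*s[1]).round()
print("shelf",tri((272,73),(340,100)), tri((98,70),(265,58)))
print("pillar foot",tri((265,115),(320,190)))
go([560,-66,240],180); go([560,-66,240],38)
E
```

```text
shelf (array([ 774., -206.,  400.]), array([ 777., -208.,  402.])) (array([778., 228., 396.]), array([778., 228., 396.]))
pillar foot (array([ 794., -198.,   72.]), array([ 765., -184.,   60.]))
t 0.35 tcp [239.6 522.6 213.8] [-180.     0.   155.4] w 91.4 F [ 0.   0.1 -0.1]
shift [-0.5366 -0.4016 -0.0261] rv [-2.000e-02 -0.000e+00 -2.463e+01]
t 0.35 tcp [239.6 522.6 213.8] [-180.     0.   155.4] w 91.4 F [ 0.   0.1 -0.1]
shift [-0.5366 -0.4016 -0.0261] rv [-1.0000e-02  2.0000e-02  1.1737e+02]
```

Emit:
send_rows:
  targets: "-0.537 -0.402 -0.026 0 0 117.4 60;-0.537 -0.402 -0.026 0 0 117.4 60;-0.537 -0.402 -0.026 0 0 117.4 60;-0.537 -0.402 -0.026 0 0 117.4 60;-0.537 -0.402 -0.026 0 0 117.4 60;-0.537 -0.402 -0.026 0 0 117.4 60;-0.537 -0.402 -0.026 0 0 117.4 60;-0.537 -0.402 -0.026 0 0 117.4 60;-0.537 -0.402 -0.026 0 0 117.4 60;-0.537 -0.402 -0.026 0 0 117.4 60;-0.537 -0.402 -0.026 0 0 117.4 60;-0.537 -0.402 -0.026 0 0 117.4 60"

```text
time_s: 1.35
ee_pos: [479.0, 81.9, 233.7]
ee_rot: [180.0, -0.0, 69.1]
force: [-0.1, 0.6, 0.3]
gripper_width: 55.1
gripper_force: 0.0
```

```bash
python3 -c "
from h import *
go([560,-66,240],38)"
```

```text
t 1.35 tcp [479.   81.9 233.7] [180.   -0.   69.1] w 55.1 F [-0.1  0.6  0.3]
shift [-0.1092  0.1285 -0.0063] rv [ 2.000e-02 -4.000e-02  3.107e+01]
```

Emit:
send_rows:
  targets: "-0.109 0.128 -0.006 0 0 31 60;-0.109 0.128 -0.006 0 0 31 60;-0.109 0.128 -0.006 0 0 31 60;-0.109 0.128 -0.006 0 0 31 60;-0.109 0.128 -0.006 0 0 31 60;-0.109 0.128 -0.006 0 0 31 60;-0.109 0.128 -0.006 0 0 31 60;-0.109 0.128 -0.006 0 0 31 60"

```text
time_s: 2.02
ee_pos: [559.4, -62.3, 239.3]
ee_rot: [-180.0, 0.0, 38.5]
force: [-0.4, -0.1, -0.1]
gripper_width: 54.6
gripper_force: 0.0
```

```bash
python3 -c "
from h import *
go([586,-66,140],38)
f=eyes.grab_frame('wrist'); cv2.imwrite('pics/w1.png',f['image'])
print(f['eye'],f['attitude'])
for g in (-52,-90,0): print(g,proj(f,[586+70*np.cos(np.radians(g)),-66+70*np.sin(np.radians(g)),87]).round())"
```

```text
t 2.02 tcp [559.4 -62.3 239.3] [-180.     0.    38.5] w 54.6 F [-0.4 -0.1 -0.1]
shift [0.0185 0.0196 0.0992] rv [-0.05  0.01  0.54]
[626.85444077  -8.90858258 410.64730269] [-1.73078177e+01  4.79299087e-02 -5.14599898e+01]
-52 [324. 166.]
-90 [310. 199.]
0 [306. 120.]
```

View pics/w1.png

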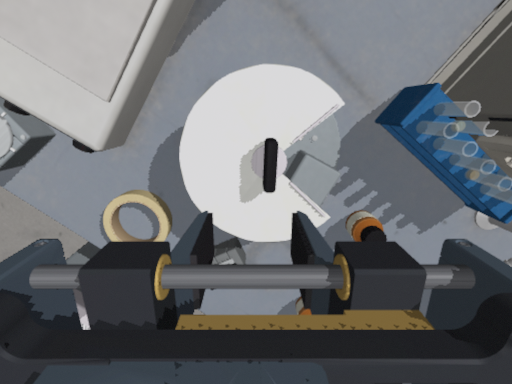

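```bash
cat >> h.py <<'E'
from scipy.optimize import least_squares
def cover(f,c0=(586,-66),guess=None):
    "cover axis (xy) and gap yaw from white disc; radius 110 at z=87, polar sampling"
    I=f["image"].astype(int); h=cv2.cvtColor(f["image"],cv2.COLOR_BGR2HSV)
    W=(I.min(2)>190)
    n,l,s,_=cv2.connectedComponentsWithStats(W.astype(np.uint8))
    k=1+np.argmax([s[i][4]*(np.hypot(*(np.array(onz(f,*_[i],87))[:2]-c0))<60) for i in range(1,n)])
    m=(l==k).astype(np.uint8)
    cn=max(cv2.findContours(m,cv2.RETR_EXTERNAL,cv2.CHAIN_APPROX_NONE)[0],key=len)[:,0]
    P=np.array([onz(f,*q,87)[:2] for q in cn])
    c=np.array(c0,float)
    for _ in range(6):
        r=np.hypot(*(P-c).T); S=P[abs(r-110)<(9 if _<2 else 4)]
        c=least_squares(lambda q:np.hypot(*(S-q).T)-109.5,c,loss="soft_l1").x
    a=np.radians(np.arange(0,360,.5)); res=[]
    for rr in (60,75,90,100):
        v=[]
        for t in a:
            u=proj(f,[c[0]+rr*np.cos(t),c[1]+rr*np.sin(t),87]).round().astype(int)
            v.append(m[min(max(u[1],0),383),min(max(u[0],0),511)])
        v=np.array(v); res.append((rr,np.degrees(np.angle(np.sum(np.exp(1j*a)[v==0]))).round(1),(v==0).sum()/2))
    return c.round(1),len(S),res
E
python3 -c "
from h import *
f=eyes.grab_frame('wrist'); print(cover(f))
f2=eyes.grab_frame('top'); print(cover(f2))
a=f['image'][80:250,170:410]; cv2.imwrite('pics/w1c.png',cv2.resize(a,None,fx=3.3,fy=3.3,interpolation=cv2.INTER_CUBIC))"
```

```text
(array([590.7, -64.1]), 360, [(60, np.float64(-60.7), np.float64(97.0)), (75, np.float64(-58.1), np.float64(94.0)), (90, np.float64(-63.1), np.float64(100.0)), (100, np.float64(-65.8), np.float64(104.0))])
(array([586., -66.]), 0, [(60, np.float64(180.0), np.float64(360.0)), (75, np.float64(180.0), np.float64(360.0)), (90, np.float64(180.0), np.float64(360.0)), (100, np.float64(180.0), np.float64(360.0))])
```

View pics/w1c.png

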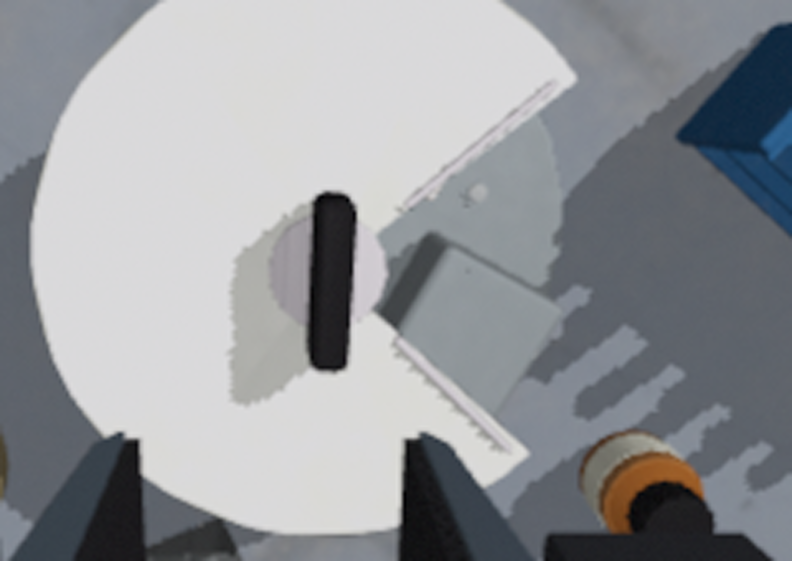

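```bash
python3 -c "
from h import *
f=eyes.grab_frame('wrist')
P=lambda x,y,z:onz(f,170+x/3.3-.35,80+y/3.3-.35,z)[:2]
a,b=P(577,78,87),P(527,455,87); k=P(334,281,124); k2=[P(337,197,124),P(331,366,124)]
print('corners',a,b,'knob',k,'knob yaw',np.degrees(np.arctan2(*(k2[0]-k2[1])[::-1])))
m=(a+b)/2; d=b-a; n=np.array([-d[1],d[0]])/np.hypot(*d); L=np.hypot(*d); print('chord',L,'expect',220*np.sin(np.radians(40)))
for s in (1,-1): print('axis',m+s*n*110*np.cos(np.radians(40)),'gapyaw',np.degrees(np.arctan2(*(-s*n)[::-1])))
B=[P(452,243,62),P(560,312,62),P(495,418,62)]; print('block',B,[np.hypot(*(B[i]-B[1])) for i in (0,2)],'c',(B[0]+B[2])/2,'dir',np.degrees(np.arctan2(*(B[1]-B[0])[::-1])),np.degrees(np.arctan2(*(B[2]-B[1])[::-1])))
# circle fit
I=f['image']; m=(I.min(2)>200).astype(np.uint8); 
n,l,s,_=cv2.connectedComponentsWithStats(m); k=l[120,235]; cn=max(cv2.findContours((l==k).astype(np.uint8),cv2.RETR_EXTERNAL,cv2.CHAIN_APPROX_NONE)[0],key=len)[:,0]
cn=cn[(cn[:,0]<300)&(cn[:,1]<205)]
Q=np.array([onz(f,*q,87)[:2] for q in cn]); 
r=least_squares(lambda q:np.hypot(*(Q-q[:2]).T)-q[2],[588,-65,110],loss='soft_l1'); print('circle',r.x,len(Q))
"
```

```text
corners [698.09883049 -88.83990704] [ 583.08768069 -173.90169975] knob [593.61119529 -61.62853506] knob yaw 37.768106256697294
chord 143.0491983852315 expect 141.41327413103863
axis [ 690.69995021 -199.11953496] gapyaw 126.4864832542001
axis [590.48656097 -63.62207183] gapyaw -53.51351674579993
block [array([ 627.62861046, -100.06306872]), array([ 634.10203953, -153.56087733]), array([ 583.59973965, -164.31543148])] [np.float64(53.88803958168615), np.float64(51.63470468717817)] c [ 605.61417506 -132.1892501 ] dir -83.1005458427586 -167.9783367962704
circle [588.94949186 -26.7068044   79.27135126] 300
```

```bash
python3 -c "
from h import *
go([590.5,-63.6,101],37.2)"
```

```text
t 2.22 tcp [559.6 -62.1 239.6] [180.   -0.   38.5] w 54.4 F [-0.7  0.9 -0.2]
shift [0.0232 0.0204 0.1386] rv [ 0.   -0.02  1.34]
```

Emit:
send_rows:
  targets: "0.023 0.0204 0.05 0 0 1.3 60;0.023 0.0204 0.09 0 0 1.3 60;0.023 0.0204 0.12 0 0 1.3 60;0.023 0.0204 0.1386 0 0 1.3 60;0.023 0.0204 0.1386 0 0 1.3 60;0.023 0.0204 0.1386 0 0 1.3 10;0.023 0.0204 0.1386 0 0 1.3 10;0.023 0.0204 0.1386 0 0 1.3 10;0.023 0.0204 0.1386 0 0 1.3 10;0.023 0.0204 0.1386 0 0 1.3 10;0.023 0.0204 0.1386 0 0 1.3 10"
  grip_force: 20

```text
time_s: 3.13
ee_pos: [591.1, -64.9, 101.8]
ee_rot: [179.9, -0.1, 37.1]
force: [-0.5, -0.0, -0.4]
gripper_width: 17.4
gripper_force: 0.0
```

```bash
python3 -c "
from h import *
go([590.5,-63.6,101],9); print(env.state()['torque'])"
```

```text
t 3.13 tcp [591.1 -64.9 101.8] [ 1.799e+02 -1.000e-01  3.710e+01] w 17.4 F [-0.5 -0.  -0.4]
shift [ 0.0003 -0.0014  0.0008] rv [ 0.05 -0.1  28.13]
[-0.0699668   0.1163119  -0.04119922]
```

Emit:
send_rows:
  targets: "0 0 0 0 0 0 0;0 0 0 0 0 0 0;0 0 0 0 0 0 0;0 0 0 0 0 0 0"

```text
time_s: 3.47
ee_pos: [590.1, -63.8, 101.6]
ee_rot: [-179.9, -0.0, 37.1]
force: [-3.1, 4.1, 5.0]
gripper_width: 13.6
gripper_force: 20.0
```

Emit:
send_rows:
  targets: "0 0 0 0 0 5 0;0 0 0 0 0 10 0;0 0 0 0 0 15 0;0 0 0 0 0 20 0;0 0 0 0 0 24 0;0 0 0 0 0 24 0;0 0 0 0 0 24 0;0 0 0 0 0 24 0"

```text
time_s: 4.13
ee_pos: [590.3, -64.2, 101.6]
ee_rot: [-179.9, -0.0, 13.1]
force: [-2.0, 2.2, 5.7]
gripper_width: 13.6
gripper_force: 20.0
```

```bash
python3 -c "
from h import *
go([590.5,-63.6,101],9); print(env.state()['torque'],env.state()['gripper_force'])"
```

```text
t 4.13 tcp [590.3 -64.2 101.6] [-179.9   -0.    13.1] w 13.6 F [-2.   2.2  5.7]
shift [ 0.0003 -0.0005  0.0006] rv [-0.08  0.    4.1 ]
[ 0.46405138  0.57415687 -0.0717773 ] 19.999515116214752
```

Now nudge further to find the stop.

Emit:
send_rows:
  targets: "0 0 0 0 0 1 0;0 0 0 0 0 1 0;0 0 0 0 0 2 0;0 0 0 0 0 2 0"

```text
time_s: 4.47
ee_pos: [590.3, -64.2, 101.6]
ee_rot: [-179.9, -0.0, 11.1]
force: [-1.8, 3.2, 5.2]
gripper_width: 13.8
gripper_force: 20.0
```

```bash
python3 -c "
from h import *
print(env.state()['torque'],env.state()['ee_rot'])"
```

```text
[ 0.55816352  0.53411131 -0.08877827] [-1.79930839e+02 -3.19587811e-03  1.10884379e+01]
```

Emit:
send_rows:
  targets: "0 0 0 0 0 1 0;0 0 0 0 0 1 0;0 0 0 0 0 2 0;0 0 0 0 0 2 0"

```text
time_s: 4.8
ee_pos: [590.3, -64.2, 101.6]
ee_rot: [-180.0, 0.0, 9.2]
force: [-2.7, 3.0, 4.9]
gripper_width: 14.2
gripper_force: 20.2
```

```bash
python3 -c "
from h import *
print(env.state()['torque'],env.state()['ee_rot'])"
```

```text
[0.54122659 0.52484602 0.66612021] [-1.79959866e+02  7.80755665e-03  9.22281237e+00]
```

Emit:
send_rows:
  targets: "0 0 0 0 0 1 0;0 0 0 0 0 1 0;0 0 0 0 0 2 0;0 0 0 0 0 2 0"

```text
time_s: 5.13
ee_pos: [590.5, -64.2, 101.6]
ee_rot: [-180.0, -0.0, 7.2]
force: [-2.6, 3.2, 5.6]
gripper_width: 15.0
gripper_force: 20.8
```

```bash
python3 -c "
from h import *
print(env.state()['torque'],env.state()['ee_rot'])
f=eyes.grab_frame('wrist');cv2.imwrite('pics/w2.png',f['image'])"
```

```text
[0.58816893 0.51665726 0.77428807] [-1.79968865e+02 -8.87187000e-03  7.24135952e+00]
```

Emit:
send_rows:
  targets: "0 0 0 0 0 -7 0;0 0 0 0 0 -14 0;0 0 0 0 0 -21 0;0 0 0 0 0 -28 0;0 0 0 0 0 -35 0;0 0 0 0 0 -42 0;0 0 0 0 0 -49 0;0 0 0 0 0 -56 0;0 0 0 0 0 -63 0;0 0 0 0 0 -70 0;0 0 0 0 0 -77 0;0 0 0 0 0 -84 0"

```text
time_s: 6.18
ee_pos: [589.5, -63.2, 101.6]
ee_rot: [-179.9, -0.2, 91.4]
force: [-5.0, 5.8, 8.3]
gripper_width: 13.6
gripper_force: 20.0
```

Emit:
send_rows:
  targets: "0 0 0 0 0 -6 0;0 0 0 0 0 -10 0;0 0 0 0 0 -10 0;0 0 0 0 0 -10 0"

```text
time_s: 6.52
ee_pos: [589.3, -63.2, 101.6]
ee_rot: [-179.9, -0.2, 101.1]
force: [-5.3, 5.0, 8.1]
gripper_width: 14.0
gripper_force: 20.0
```

```bash
python3 -c "
from h import *
print(env.state()['torque'],env.state()['ee_rot'])
go([590.5,-64,101],100.7)"
```

```text
[0.76082586 0.86764067 0.12549376] [-179.89007862   -0.18098979  101.11946846]
t 6.52 tcp [589.3 -63.2 101.6] [-179.9   -0.2  101.1] w 14.0 F [-5.3  5.   8.1]
shift [-0.001   0.0011  0.0006] rv [-0.11 -0.18  0.42]
```

Emit:
send_rows:
  targets: "0 0 0 0 0 0 30;0 0 0 0 0 0 55;0 0 0 0 0 0 55;0 0 -0.04 0 0 0 55;0 0 -0.08 0 0 0 55;0 0 -0.11 0 0 0 55;0 0 -0.11 0 0 0 55"

```text
time_s: 7.1
ee_pos: [594.6, -65.7, 217.9]
ee_rot: [179.2, 0.3, 101.1]
force: [0.2, -1.1, 1.0]
gripper_width: 49.8
gripper_force: 0.0
```

```bash
cat >> h.py <<'E'
def jars(f,zc=64,vmax=45):
    "black cap tops beside amber: list of cap-top centres at z=zc"
    h=cv2.cvtColor(f["image"],cv2.COLOR_BGR2HSV); k=f["image"].max(2)
    am=((h[...,0]<16)&(h[...,1]>130)&(h[...,2]>50)).astype(np.uint8)
    out=[]
    for c,s in blobs(am,30):
        p=onz(f,*c,40)
        if 300<p[0]<680 and -560<p[1]<-180: out.append((c.round(1),s[4],p[:2].round(1)))
    return out
E
python3 -c "
from h import *
go([585,-261,210],190)
f=eyes.grab_frame('top'); print(jars(f))
f=eyes.grab_frame('wrist'); print(jars(f),cover(f,(589.6,-63.8)))
cv2.imwrite('pics/w3.png',f['image'])"
```

```text
t 7.1 tcp [594.6 -65.7 217.9] [179.2   0.3 101.1] w 49.8 F [ 0.2 -1.1  1. ]
shift [-0.1898 -0.0472  0.0082] rv [  0.39   0.81 -88.89]
[(array([283.1, 177.7]), np.int32(67), array([ 586.7, -260.9])), (array([339.2, 201.3]), np.int32(66), array([ 509.2, -446.5])), (array([295.8, 228.9]), np.int32(66), array([ 416.2, -302.1]))]
[(array([228.9, 292.9]), np.int32(168), array([ 596.9, -256.6]))] (array([591.1, -63.8]), 350, [(60, np.float64(3.8), np.float64(95.5)), (75, np.float64(-7.4), np.float64(111.5)), (90, np.float64(-16.8), np.float64(118.5)), (100, np.float64(-15.5), np.float64(128.5))])
```

View pics/w3.png

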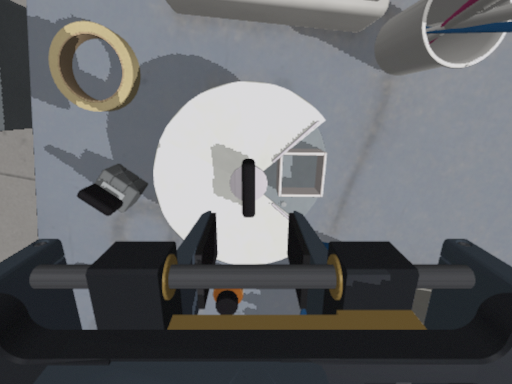

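```bash
python3 -c "
from h import *
I=cv2.imread('pics/w3.png'); f=eyes.grab_frame('wrist')
for J in (I,f['image']):
  g=J.min(2); m=np.zeros(g.shape,np.uint8); m[143:205,272:335]=(g[143:205,272:335]>185)
  for c,s in blobs(m,15): print(c.round(1),s)
J=f['image'];cv2.imwrite('pics/w3c.png',cv2.resize(J[130:215,250:350],None,fx=6,fy=6,interpolation=cv2.INTER_CUBIC))
for q in [(278,151),(325,152),(322,195),(279,195)]: print(onz(f,*q,46).round(1))
a=np.radians(10.7); print('model',589.6+70*np.cos(a),-63.8+70*np.sin(a))
go([585,-261,210],190)
"
```

```text
[277.3 147.8] [272 143  16  16 136]
[300.1 171.1] [272 143  55  54 386]
[293.7 164.2] [272 143  57  55 589]
[619.2 -25.9  46. ]
[678.1 -15.7  46. ]
[689.9 -72.   46. ]
[633.5 -83.   46. ]
model 658.3828957580531 -50.803336923009596
t 7.25 tcp [590.4 -65.1 210.2] [-180.    -0.   101.1] w 50.3 F [ 1.   0.1 -0.4]
shift [-0.1912 -0.043   0.0002] rv [-2.000e-02 -3.000e-02 -8.888e+01]
```

View pics/w3c.png

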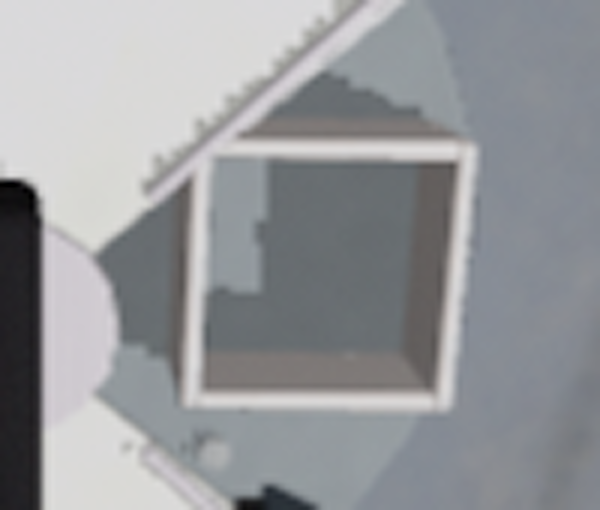

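```bash
python3 -c "
from h import *
f=eyes.grab_frame('wrist')
P=lambda x,y:onz(f,250+x/6-.42,130+y/6-.42,46)[:2]
for n,L in (('in',[(211,158),(458,160),(437,391),(204,388)]),('out',[(194,140),(476,142),(452,410),(183,406)])):
  Q=np.array([P(*q) for q in L]); print(n,Q.round(1).tolist(),'c',Q.mean(0).round(1),[np.hypot(*(Q[i]-Q[i-1])).round(1) for i in range(4)],'dir',[np.degrees(np.arctan2(*(Q[a]-Q[b])[::-1])).round(1) for a,b in ((1,0),(2,3),(0,3),(1,2))])
"
```

```text
in [[627.1, -29.8], [678.5, -20.2], [688.0, -70.7], [637.3, -80.0]] c [657.7 -50.2] [np.float64(51.2), np.float64(52.3), np.float64(51.4), np.float64(51.6)] dir [np.float64(10.7), np.float64(10.4), np.float64(101.5), np.float64(100.7)]
out [[622.7, -26.8], [681.2, -15.8], [692.5, -74.4], [633.6, -85.0]] c [657.5 -50.5] [np.float64(59.2), np.float64(59.5), np.float64(59.7), np.float64(59.8)] dir [np.float64(10.7), np.float64(10.2), np.float64(100.7), np.float64(100.9)]
```

Emit:
send_rows:
  targets: "-0.191 -0.043 0 0 0 -89 55;-0.191 -0.043 0 0 0 -89 55;-0.191 -0.043 0 0 0 -89 55;-0.191 -0.043 0 0 0 -89 55;-0.191 -0.043 0 0 0 -89 55;-0.191 -0.043 0 0 0 -89 55;-0.191 -0.043 0 0 0 -89 55;-0.191 -0.043 0 0 0 -89 55;-0.191 -0.043 0 0 0 -89 55;-0.191 -0.043 0 0 0 -89 55;-0.191 -0.043 0 0 0 -89 55;-0.191 -0.043 0 0 0 -89 55"

```text
time_s: 8.3
ee_pos: [584.4, -260.3, 208.2]
ee_rot: [179.9, -0.2, -173.8]
force: [-0.8, -0.4, -0.7]
gripper_width: 50.3
gripper_force: 0.0
```

Emit:
send_rows:
  targets: "0 0 0 0 0 -5 55;0 0 0 0 0 -5 55;0 0 0 0 0 -5 55;0 0 0 0 0 -5 55"

```text
time_s: 8.63
ee_pos: [584.9, -260.4, 209.5]
ee_rot: [179.9, -0.1, -169.3]
force: [0.3, 0.1, 0.3]
gripper_width: 50.3
gripper_force: 0.0
```

```bash
python3 -c "
from h import *
go([585,-261,210],190)
f=eyes.grab_frame('wrist'); cv2.imwrite('pics/w4.png',f['image']); print(proj(f,[586,-261,64]))
d=(f['image'].max(2)<45).astype(np.uint8)
for c,s in blobs(d,60): print(c.round(1),s,onz(f,*c,64).round(1))
print(jars(f))"
```

```text
t 8.63 tcp [ 584.9 -260.4  209.5] [ 1.799e+02 -1.000e-01 -1.693e+02] w 50.3 F [0.3 0.1 0.3]
shift [ 0.     -0.0006 -0.0005] rv [ 0.07 -0.1   0.72]
[250.77923167 180.28405867]
[238.3  23.3] [224   5  30  37 821] [ 421.8 -305.2   64. ]
[413.3  51.1] [389  29  50  45 895] [ 412.6 -115.9   64. ]
[97.8 88.9] [ 81  74  35  30 822] [ 514.1 -448.1   64. ]
[248.5 185.3] [236 172  25  27 506] [ 592.8 -262.6   64. ]
[251.  245.8] [ 172  213  161   54 1752] [ 674.5 -244.    64. ]
[423.1 225.6] [ 391  216   67   20 1093] [604.3 -29.5  64. ]
[274.9 319.2] [    0   240   512   144 35876] [ 786.1 -187.5   64. ]
[201.5 295.9] [197 289  12  18 154] [ 765.8 -298.4   64. ]
[312.3 301.1] [310 289   5  25  63] [ 745.2 -141.6   64. ]
[(array([240.9,  37. ]), np.int32(593), array([ 428.5, -302.1])), (array([114.7,  90.8]), np.int32(613), array([ 513.3, -441.2])), (array([248.7, 174.9]), np.int32(385), array([ 585.6, -263.9]))]
```

View pics/w4.png

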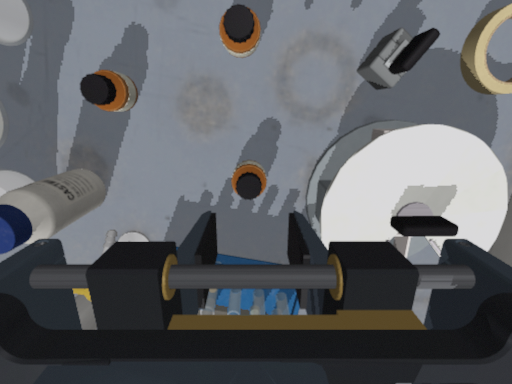

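```bash
cat >> h.py <<'E'
def caps(f,zc=64,rng=((300,690),(-560,-100)),vmax=45,amb=True):
    "cap tops: dark blobs; end of blob farthest from image of base = cap top disc"
    F,A=cam(f); d=(f["image"].max(2)<vmax).astype(np.uint8); out=[]
    n,l,s,c=cv2.connectedComponentsWithStats(d)
    for i in range(1,n):
        p=onz(f,*c[i],zc)
        if s[i][4]<20 or not(rng[0][0]<p[0]<rng[0][1] and rng[1][0]<p[1]<rng[1][1]): continue
        ys,xs=np.where(l==i); up=proj(f,p+[0,0,10])-proj(f,p); up=up/np.hypot(*up); 
        dist=np.hypot(*(p-f["eye"])); r=16*F/abs((A.T@(p-f["eye"]))[2])
        # disc centre: r back from far end along up
        P=np.c_[xs,ys]@up; side=np.c_[xs,ys]@np.array([-up[1],up[0]])
        if not 1.4*r<np.ptp(side)+1<2.8*r: continue
        t=P.max()+.5-r*0.97; w=(side.max()+side.min())/2; q=t*up+w*np.array([-up[1],up[0]])
        out.append((q.round(1),s[i][4],onz(f,*q,zc)[:2].round(1)))
    return out
E
python3 -c "
from h import *
f=eyes.grab_frame('wrist'); 
for o in caps(f): print(*o)
f=eyes.grab_frame('top'); print('top')
for o in caps(f): print(*o)
go([585,-261,210],190)
"
```

```text
Traceback (most recent call last):
  File "h.py", line 60, in caps
    dist=np.hypot(*(p-f["eye"])); r=16*F/abs((A.T@(p-f["eye"]))[2])
TypeError: return arrays must be of ArrayType
```

```bash
sed -i 's/dist=np.hypot(\*(p-f\["eye"\])); //' h.py
python3 -c "
from h import *
f=eyes.grab_frame('wrist'); 
for o in caps(f): print(*o)
f=eyes.grab_frame('top'); print('top')
for o in caps(f): print(*o)
go([585,-261,210],190)
"
```

```text
[238.1  19. ] 814 [ 418.3 -306.3]
[428.2  46. ] 898 [ 405.1 -102. ]
[94.6 88. ] 815 [ 514.4 -452.3]
[248.5 185.9] 501 [ 594.2 -262.6]
top
[342.5 199.5] 58 [ 511.5 -451.9]
[297.2 228.1] 54 [ 417.  -303.9]
t 8.83 tcp [ 585.3 -260.5  210.5] [ 180.    -0.  -169.2] w 50.2 F [0.  0.6 0.7]
shift [ 0.0004 -0.0004  0.0005] rv [ 0.01 -0.01  0.79]
```

Emit:
send_rows:
  targets: "-0.0074 -0.0034 0.035 0 0 0 55;-0.0074 -0.0034 0.07 0 0 0 55;-0.0074 -0.0034 0.095 0 0 0 55;-0.0074 -0.0034 0.095 0 0 0 55;-0.0074 -0.0034 0.095 0 0 0 55;-0.0074 -0.0034 0.095 0 0 0 55"

```text
time_s: 9.33
ee_pos: [594.4, -263.0, 117.5]
ee_rot: [-179.9, 0.2, -169.2]
force: [-0.0, 0.4, 0.2]
gripper_width: 50.3
gripper_force: 0.0
```

```bash
python3 -c "
from h import *
f=eyes.grab_frame('wrist'); print(proj(f,[593,-262.5,64]))
for o in caps(f): print(*o)
go([593,-262.5,48],190.7)
cv2.imwrite('pics/w5.png',f['image'])
"
```

```text
[252.38809907 203.70335445]
[495.3  16.9] 1480 [ 416.2 -114.8]
[28.9 66.3] 1961 [ 514.5 -453.7]
[252.  204.2] 994 [ 593.6 -262.7]
t 9.38 tcp [ 594.7 -263.2  118.2] [-179.9    0.2 -169.2] w 50.6 F [ 0.1 -0.6  0.5]
shift [0.0018 0.0012 0.0702] rv [-0.15  0.21  0.12]
```

Emit:
send_rows:
  targets: "0.0012 0.0007 0.03 0 0 0 55;0.0012 0.0007 0.06 0 0 0 55;0.0012 0.0007 0.07 0 0 0 55;0.0012 0.0007 0.07 0 0 0 55;0.0012 0.0007 0.07 0 0 0 10;0.0012 0.0007 0.07 0 0 0 10;0.0012 0.0007 0.07 0 0 0 10;0.0012 0.0007 0.07 0 0 0 10;0.0012 0.0007 0.07 0 0 0 10;0.0012 0.0007 0.07 0 0 0 10"
  grip_force: 25

```text
time_s: 10.22
ee_pos: [593.4, -262.8, 47.8]
ee_rot: [-179.9, 0.2, -169.2]
force: [0.1, -1.1, 5.7]
gripper_width: 31.1
gripper_force: 25.0
```

Emit:
send_rows:
  targets: "0 0 -0.03 0 0 0 10;0 0 -0.06 0 0 0 10;0 0 -0.1 0 0 0 10;0 0 -0.12 0 0 0 10;0 0 -0.12 0 0 0 10"

```text
time_s: 10.63
ee_pos: [594.7, -263.3, 172.1]
ee_rot: [-179.6, 0.5, -169.2]
force: [1.0, -0.3, -0.7]
gripper_width: 31.2
gripper_force: 25.0
```

```bash
python3 -c "
from h import *
go([657.8,-50.5,170],190.7)
"
```

```text
t 10.63 tcp [ 594.7 -263.3  172.1] [-179.6    0.5 -169.2] w 31.2 F [ 1.  -0.3 -0.7]
shift [-0.1019  0.1972  0.0017] rv [-0.38  0.54  0.13]
```

Emit:
send_rows:
  targets: "-0.017 0.033 0 0 0 0 10;-0.034 0.066 0 0 0 0 10;-0.051 0.099 0 0 0 0 10;-0.068 0.132 0 0 0 0 10;-0.085 0.165 0 0 0 0 10;-0.097 0.187 0 0 0 0 10;-0.102 0.197 0 0 0 0 10;-0.102 0.197 0 0 0 0 10;-0.102 0.197 0 0 0 0 10;-0.102 0.197 0 0 0 0 10;-0.102 0.197 0 0 0 0 10"

```text
time_s: 11.55
ee_pos: [654.6, -51.2, 165.5]
ee_rot: [-180.0, -0.0, -169.3]
force: [-0.7, 0.1, -0.8]
gripper_width: 31.2
gripper_force: 25.0
```

```bash
python3 -c "
from h import *
go([657.8,-50.5,62],190.7)
f=eyes.grab_frame('wrist');cv2.imwrite('pics/w6.png',f['image'])
"
```

```text
t 11.55 tcp [654.6 -51.2 165.5] [-180.    -0.  -169.3] w 31.2 F [-0.7  0.1 -0.8]
shift [-3.300e-03  1.000e-04  1.035e-01] rv [-0.02 -0.04  0.02]
```

View pics/w6.png

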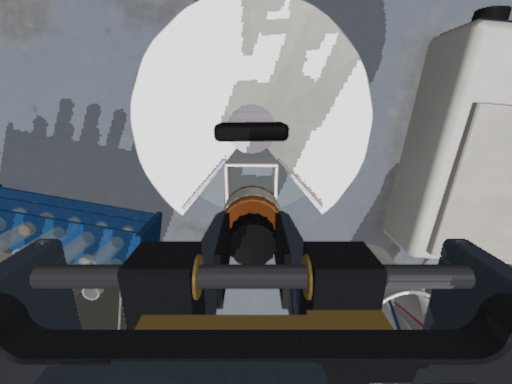

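Emit:
send_rows:
  targets: "-0.0033 0 0.02 0 0 0 10;-0.0033 0 0.045 0 0 0 10;-0.0033 0 0.065 0 0 0 10;-0.0033 0 0.065 0 0 0 10;-0.0033 0 0.065 0 0 0 10;-0.0033 0 0.065 0 0 0 10"

```text
time_s: 12.1
ee_pos: [659.2, -49.5, 102.1]
ee_rot: [-180.0, 0.1, -169.2]
force: [0.4, -0.7, -0.1]
gripper_width: 31.1
gripper_force: 25.0
```

```bash
python3 -c "
from h import *
go([657.8,-50.5,61],190.7)
"
```

```text
t 12.1 tcp [659.2 -49.5 102.1] [-1.800e+02  1.000e-01 -1.692e+02] w 31.1 F [ 0.4 -0.7 -0.1]
shift [ 0.0016 -0.0007  0.0411] rv [-0.04  0.13  0.08]
```

Emit:
send_rows:
  targets: "0.0014 -0.0006 0 0 0 0 10;0.0014 -0.0006 0.004 0 0 0 10;0.0014 -0.0006 0.01 0 0 0 10;0.0014 -0.0006 0.014 0 0 0 10;0.0014 -0.0006 0.014 0 0 0 10"

```text
time_s: 12.52
ee_pos: [656.4, -49.6, 85.6]
ee_rot: [180.0, -0.1, -169.2]
force: [-0.0, 0.6, -2.2]
gripper_width: 31.4
gripper_force: 25.0
```

```bash
python3 -c "
from h import *
go([657.8,-50.5,61],190.7)
"
```

```text
t 12.52 tcp [656.4 -49.6  85.6] [ 1.800e+02 -1.000e-01 -1.692e+02] w 31.4 F [-0.   0.6 -2.2]
shift [-0.0012 -0.0011  0.0246] rv [ 0.02 -0.1   0.14]
```

Emit:
send_rows:
  targets: "-0.0005 -0.0005 0.006 0 0 0 10;-0.0005 -0.0005 0.012 0 0 0 10;-0.0005 -0.0005 0.018 0 0 0 10;-0.0005 -0.0005 0.0235 0 0 0 10;-0.0005 -0.0005 0.0235 0 0 0 10"

```text
time_s: 12.93
ee_pos: [656.6, -49.8, 61.4]
ee_rot: [179.9, -0.2, -169.2]
force: [-0.8, -0.3, -1.5]
gripper_width: 31.1
gripper_force: 25.0
```

```bash
python3 -c "
from h import *
go([657.8,-50.5,61],190.7)
"
```

```text
t 12.93 tcp [656.6 -49.8  61.4] [ 179.9   -0.2 -169.2] w 31.1 F [-0.8 -0.3 -1.5]
shift [-0.001  -0.0009  0.0004] rv [ 0.06 -0.17  0.13]
```

Emit:
send_rows:
  targets: "0 0 0.0005 0 0 0 50;0 0 0.0005 0 0 0 53;0 0 0.0005 0 0 0 53;0 0 -0.03 0 0 0 53;0 0 -0.07 0 0 0 53;0 0 -0.1 0 0 0 53;0 0 -0.1 0 0 0 53"

```text
time_s: 13.52
ee_pos: [661.9, -50.4, 171.6]
ee_rot: [-179.8, 0.8, -169.2]
force: [1.0, -0.5, 0.2]
gripper_width: 48.2
gripper_force: 0.0
```

```bash
python3 -c "
from h import *
go([589.5,-63.9,160],100.5)
"
```

```text
t 13.52 tcp [661.9 -50.4 171.6] [-179.8    0.8 -169.2] w 48.2 F [ 1.  -0.5  0.2]
shift [0.0738 0.0004 0.0105] rv [ 0.47  0.84 90.33]
```

Emit:
send_rows:
  targets: "0.03 0 0 0 0 7.1 53;0.068 0 0 0 0 14.2 53;0.068 0 0 0 0 21.3 53;0.068 0 0 0 0 28.4 53;0.068 0 0 0 0 35.5 53;0.068 0 0 0 0 42.6 53;0.068 0 0 0 0 49.7 53;0.068 0 0 0 0 56.8 53;0.068 0 0 0 0 63.9 53;0.068 0 0 0 0 71 53;0.068 0 0 0 0 78 53;0.068 0 0 0 0 85 53"

```text
time_s: 14.52
ee_pos: [590.9, -62.8, 163.3]
ee_rot: [180.0, 0.0, 105.5]
force: [0.5, -0.6, -0.5]
gripper_width: 48.1
gripper_force: 0.0
```

Emit:
send_rows:
  targets: "0 0 0 0 0 5 53;0 0 0 0 0 5 53;0 0 0 0 0 5 53;0 0 0 0 0 5 53"

```text
time_s: 14.85
ee_pos: [590.9, -62.8, 163.2]
ee_rot: [180.0, -0.0, 100.9]
force: [1.1, 0.3, 0.6]
gripper_width: 48.3
gripper_force: 0.0
```

```bash
python3 -c "
from h import *
go([589.5,-63.9,102],100.5)
"
```

```text
t 14.85 tcp [590.9 -62.8 163.2] [180.   -0.  100.9] w 48.3 F [1.1 0.3 0.6]
shift [-0.0008 -0.0016  0.0612] rv [ 0.01 -0.    0.44]
```

Grasp the knob, turn +90° to well 2 (tool yaw 190.7), keep holding, check.

Emit:
send_rows:
  targets: "-0.0008 -0.0016 0.03 0 0 0.4 53;-0.0008 -0.0016 0.0612 0 0 0.4 53;-0.0008 -0.0016 0.0612 0 0 0.4 53;-0.0008 -0.0016 0.0612 0 0 0.4 5;-0.0008 -0.0016 0.0612 0 0 0.4 5;-0.0008 -0.0016 0.0612 0 0 0.4 5;-0.0008 -0.0016 0.0612 0 0 0.4 5;-0.0008 -0.0016 0.0612 0 0 0.4 5;-0.0008 -0.0016 0.0612 0 0 0.4 5;-0.0008 -0.0016 0.0612 0 0 0.4 5;-0.0008 -0.0016 0.0612 0 0 0.4 5"
  grip_force: 20

```text
time_s: 15.77
ee_pos: [589.4, -64.0, 103.1]
ee_rot: [180.0, 0.0, 100.4]
force: [-2.3, -1.1, 5.5]
gripper_width: 13.8
gripper_force: 20.0
```

Emit:
send_rows:
  targets: "0 0 0 0 0 -7 5;0 0 0 0 0 -14 5;0 0 0 0 0 -21 5;0 0 0 0 0 -28 5;0 0 0 0 0 -35 5;0 0 0 0 0 -42 5;0 0 0 0 0 -49 5;0 0 0 0 0 -56 5;0 0 0 0 0 -63 5;0 0 0 0 0 -70 5;0 0 0 0 0 -77 5;0 0 0 0 0 -84 5"

```text
time_s: 16.77
ee_pos: [589.2, -64.3, 103.1]
ee_rot: [-180.0, 0.0, -175.2]
force: [-3.8, -1.2, 5.6]
gripper_width: 14.0
gripper_force: 20.0
```

Emit:
send_rows:
  targets: "0 0 0 0 0 -6 5;0 0 0 0 0 -6 5;0 0 0 0 0 -6 5;0 0 0 0 0 -6 5"

```text
time_s: 17.1
ee_pos: [589.2, -64.3, 103.1]
ee_rot: [-179.9, -0.0, -169.5]
force: [-3.4, -1.5, 5.9]
gripper_width: 13.9
gripper_force: 20.0
```

Emit:
send_rows:
  targets: "0 0 0 0 0 0 50;0 0 0 0 0 0 55;0 0 0 0 0 0 55;0 0 -0.03 0 0 0 55;0 0 -0.07 0 0 0 55;0 0 -0.1 0 0 0 55;0 0 -0.107 0 0 0 55;0 0 -0.107 0 0 0 55;0 0 -0.107 0 0 0 55"

```text
time_s: 17.85
ee_pos: [589.1, -63.7, 208.2]
ee_rot: [180.0, -0.0, -169.6]
force: [-0.4, -0.3, -0.9]
gripper_width: 50.3
gripper_force: 0.0
```

```bash
python3 -c "
from h import *
f=eyes.grab_frame('wrist'); a=np.radians(100.7); u=proj(f,[589.3+70*np.cos(a),-64.1+70*np.sin(a),46]); print(u)
x,y=(u-45).astype(int); print(x,y); cv2.imwrite('pics/w7.png',cv2.resize(f['image'][y:y+90,x:x+90],None,fx=6,fy=6,interpolation=cv2.INTER_CUBIC))
go([417,-304.5,160],187)
f=eyes.grab_frame('top')
for o in caps(f): print(*o)
print(jars(f))
"
```

```text
[305.39959017 176.08791539]
260 131
t 17.9 tcp [588.5 -63.7 207.2] [ 179.9   -0.2 -169.6] w 50.1 F [-0.  -0.4 -0.8]
shift [ 0.2121 -0.2059  0.0476] rv [ 0.06 -0.17  3.43]
[342.5 199.5] 58 [ 511.5 -451.9]
[240.6 227.8] 29 [ 415.8 -123. ]
[297.3 228.3] 51 [ 416.2 -304.5]
[(array([339.1, 201.3]), np.int32(65), array([ 509.2, -446.1])), (array([295.7, 228.8]), np.int32(67), array([ 416.6, -301.8]))]
```

View pics/w7.png

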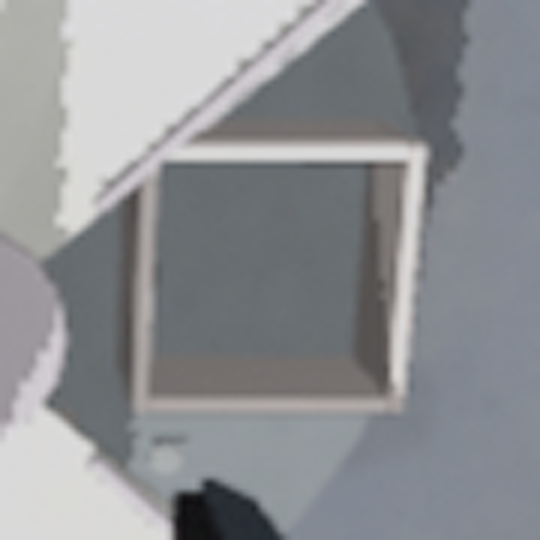

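Emit:
send_rows:
  targets: "0.025 -0.025 0 0 0 3.4 55;0.05 -0.05 0 0 0 3.4 55;0.075 -0.075 0 0 0 3.4 55;0.1 -0.1 0 0 0 3.4 55;0.13 -0.127 0.02 0 0 3.4 55;0.16 -0.155 0.04 0 0 3.4 55;0.19 -0.185 0.06 0 0 3.4 55;0.212 -0.206 0.087 0 0 3.4 55;0.212 -0.206 0.087 0 0 3.4 55;0.212 -0.206 0.087 0 0 3.4 55;0.212 -0.206 0.087 0 0 3.4 55"

```text
time_s: 18.87
ee_pos: [417.9, -304.3, 121.0]
ee_rot: [179.9, -0.1, -173.0]
force: [-0.0, 0.2, 0.2]
gripper_width: 50.4
gripper_force: 0.0
```

```bash
python3 -c "
from h import *
f=eyes.grab_frame('wrist')
for o in caps(f): print(*o)
go([417,-304.5,48],187)
"
```

```text
[250.2 186. ] 174 [ 401.  -307.3]
t 18.92 tcp [ 419.  -304.3  121.9] [ 180.    0. -173.] w 50.5 F [-0.2 -0.5  1.2]
shift [ 0.002  -0.      0.0739] rv [0.04 0.02 0.04]
```

```bash
python3 -c "
from h import *
f=eyes.grab_frame('wrist'); print(proj(f,[417,-304.5,64]))
for v in (55,65,75,90):
  print(v,caps(f,vmax=v,rng=((370,460),(-350,-260))))
  d=(f['image'].max(2)<v).astype(np.uint8)
  print([(c.round(1),s) for c,s in blobs(d,60) if 200<c[0]<300 and 150<c[1]<260])
print(jars(f)); I=f['image']; print(I[175:235:5,251])
"
```

```text
[251.28831218 201.57699659]
55 [(array([250. , 202.5]), np.int32(877), array([ 418. , -305.6]))]
[(array([250.5, 200.2]), array([233, 183,  35,  37, 877], dtype=int32)), (array([207.2, 244.3]), array([194, 214,  23,  51, 759], dtype=int32)), (array([296.9, 244.4]), array([288, 214,  23,  51, 760], dtype=int32))]
65 [(array([250. , 202.5]), np.int32(966), array([ 418.1, -305.5]))]
[(array([250. , 201.3]), array([233, 183,  35,  37, 966], dtype=int32)), (array([252.3, 246.8]), array([ 171,  213,  162,   54, 1867], dtype=int32))]
75 [(array([250. , 202.6]), np.int32(976), array([ 418.1, -305.6]))]
[(array([249.9, 201.4]), array([233, 183,  35,  37, 976], dtype=int32))]
90 [(array([250. , 202.6]), np.int32(995), array([ 418.2, -305.6]))]
[(array([250. , 201.4]), array([233, 183,  35,  37, 995], dtype=int32))]
[(array([250.2, 185.6]), np.int32(667), array([ 408.9, -306.6])), (array([130.3, 234.1]), np.int32(30), array([ 476.9, -425.2])), (array([ 99.2, 247.8]), np.int32(268), array([ 497.2, -458.4]))]
[[ 61 113 171]
 [ 43  94 155]
 [ 23  21  22]
 [ 52  47  51]
 [ 50  47  49]
 [ 51  47  49]
 [ 51  47  50]
 [ 52  49  51]
 [ 54  50  52]
 [116 108 104]
 [185 175 169]
 [185 174 169]]
```

Emit:
send_rows:
  targets: "0.0005 -0.0011 0.03 0 0 0 55;0.0005 -0.0011 0.06 0 0 0 55;0.0005 -0.0011 0.0735 0 0 0 55;0.0005 -0.0011 0.0735 0 0 0 55;0.0005 -0.0011 0.0735 0 0 0 10;0.0005 -0.0011 0.0735 0 0 0 10;0.0005 -0.0011 0.0735 0 0 0 10;0.0005 -0.0011 0.0735 0 0 0 10;0.0005 -0.0011 0.0735 0 0 0 10;0.0005 -0.0011 0.0735 0 0 0 10"
  grip_force: 25

```text
time_s: 19.8
ee_pos: [419.2, -306.4, 50.1]
ee_rot: [-179.9, 0.2, -173.0]
force: [0.4, 2.2, 6.8]
gripper_width: 31.1
gripper_force: 25.0
```

```bash
python3 -c "
from h import *
go([576.9,5.1,185],190.7)
"
```

```text
t 19.8 tcp [ 419.2 -306.4   50.1] [-179.9    0.2 -173. ] w 31.1 F [0.4 2.2 6.8]
shift [-0.1949  0.2897 -0.1348] rv [-0.11  0.18 -3.69]
```

Emit:
send_rows:
  targets: "0 0 -0.035 0 0 0 10;0 0 -0.07 0 0 0 10;-0.02 0.03 -0.1 0 0 -1 10;-0.04 0.06 -0.13 0 0 -2 10;-0.06 0.09 -0.14 0 0 -3.7 10;-0.08 0.12 -0.14 0 0 -3.7 10;-0.1 0.15 -0.14 0 0 -3.7 10;-0.12 0.18 -0.14 0 0 -3.7 10;-0.14 0.21 -0.14 0 0 -3.7 10;-0.16 0.24 -0.14 0 0 -3.7 10;-0.18 0.27 -0.14 0 0 -3.7 10;-0.195 0.29 -0.14 0 0 -3.7 10"

```text
time_s: 20.8
ee_pos: [576.6, 8.5, 188.5]
ee_rot: [180.0, 0.0, -169.2]
force: [1.1, -0.5, -1.0]
gripper_width: 31.2
gripper_force: 25.0
```

Emit:
send_rows:
  targets: "0 0 0 0 0 0 10;0 0 0.03 0 0 0 10;0 0 0.06 0 0 0 10;0 0 0.085 0 0 0 10;0 0 0.085 0 0 0 10;0 0 0.085 0 0 0 10;0 0 0.085 0 0 0 10;0 0 0.085 0 0 0 10"

```text
time_s: 21.47
ee_pos: [577.4, 5.4, 105.7]
ee_rot: [-180.0, 0.2, -169.3]
force: [-0.5, -0.1, -2.2]
gripper_width: 30.8
gripper_force: 25.0
```

```bash
python3 -c "
from h import *
go([577.7,5.1,63],190.7)
"
```

```text
t 21.47 tcp [577.4   5.4 105.7] [-180.     0.2 -169.3] w 30.8 F [-0.5 -0.1 -2.2]
shift [-0.0001 -0.0003  0.0427] rv [-0.05  0.23  0.01]
```

Emit:
send_rows:
  targets: "0 -0.0003 0.005 0 0 0 10;0 -0.0003 0.01 0 0 0 10;0 -0.0003 0.014 0 0 0 10;0 -0.0003 0.018 0 0 0 10;0 -0.0003 0.018 0 0 0 10"

```text
time_s: 21.88
ee_pos: [575.3, 5.4, 84.5]
ee_rot: [180.0, -0.1, -169.3]
force: [0.0, -0.3, -1.5]
gripper_width: 31.5
gripper_force: 25.0
```

```bash
python3 -c "
from h import *
go([577.7,5.1,63],190.7)
"
```

```text
t 21.88 tcp [575.3   5.4  84.5] [ 1.800e+02 -1.000e-01 -1.693e+02] w 31.5 F [ 0.  -0.3 -1.5]
shift [-0.0024 -0.0008  0.0215] rv [ 0.03 -0.11  0.03]
```

Emit:
send_rows:
  targets: "-0.001 0 0.006 0 0 0 10;-0.001 0 0.012 0 0 0 10;-0.001 0 0.017 0 0 0 10;-0.001 0 0.021 0 0 0 10;-0.001 0 0.021 0 0 0 10;-0.001 0 0.021 0 0 0 10"

```text
time_s: 22.38
ee_pos: [576.8, 5.6, 64.1]
ee_rot: [180.0, -0.0, -169.3]
force: [-0.5, 0.4, -1.0]
gripper_width: 31.3
gripper_force: 25.0
```

```bash
python3 -c "
from h import *
go([577.7,5.1,63],190.7)
"
```

```text
t 22.38 tcp [576.8   5.6  64.1] [ 180.    -0.  -169.3] w 31.3 F [-0.5  0.4 -1. ]
shift [-0.0008 -0.0007  0.0011] rv [ 0.01 -0.04  0.03]
```

Emit:
send_rows:
  targets: "0 0 0.0025 0 0 0 10;0 0 0.0025 0 0 0 45;0 0 0.0025 0 0 0 52;0 0 0.0025 0 0 0 52;0 0 -0.03 0 0 0 52;0 0 -0.07 0 0 0 52;0 0 -0.1 0 0 0 52;0 0 -0.1 0 0 0 52"

```text
time_s: 23.05
ee_pos: [581.1, 5.5, 171.7]
ee_rot: [-179.8, 0.8, -169.3]
force: [0.9, 0.6, -0.3]
gripper_width: 47.4
gripper_force: 0.0
```

Emit:
send_rows:
  targets: "0.01 -0.03 0 0 0 7 52;0.0007 -0.07 0 0 0 14 52;0.0007 -0.07 0 0 0 21 52;0.0007 -0.07 0 0 0 28 52;0.0007 -0.07 0 0 0 35 52;0.0007 -0.07 0 0 0 42 52;0.0007 -0.07 0 0 0 49 52;0.0007 -0.07 0 0 0 56 52;0.0007 -0.07 0 0 0 63 52;0.0007 -0.07 0 0 0 70 52;0.0007 -0.07 0 0 0 77 52;0.0007 -0.07 0 0 0 84 52"

```text
time_s: 24.05
ee_pos: [589.2, -63.3, 164.2]
ee_rot: [-180.0, -0.0, 106.4]
force: [0.9, 0.2, 0.1]
gripper_width: 47.8
gripper_force: 0.0
```

Emit:
send_rows:
  targets: "0 0 0 0 0 7 52;0 0 0 0 0 14 52;0 0 0 0 0 21 52;0 0 0 0 0 28 52;0 0 0 0 0 35 52;0 0 0 0 0 42 52;0 0 0 0 0 49 52;0 0 0 0 0 56 52;0 0 0 0 0 63 52;0 0 0 0 0 70 52;0 0 0 0 0 77 52;0 0 0 0 0 84 52"

```text
time_s: 25.05
ee_pos: [589.2, -63.3, 164.2]
ee_rot: [-180.0, 0.0, 22.4]
force: [-0.8, 0.4, -0.4]
gripper_width: 47.5
gripper_force: 0.0
```

Emit:
send_rows:
  targets: "0 0 0 0 0 7 52;0 0 0 0 0 12 52;0 0 0 0 0 12 52;0 0 0 0 0 12 52"

```text
time_s: 25.38
ee_pos: [589.2, -63.3, 164.3]
ee_rot: [-180.0, 0.0, 10.9]
force: [-0.1, 0.4, -0.3]
gripper_width: 47.4
gripper_force: 0.0
```

```bash
python3 -c "
from h import *
go([589.3,-64.1,102],10.5)
"
```

```text
t 25.38 tcp [589.2 -63.3 164.3] [-180.     0.    10.9] w 47.4 F [-0.1  0.4 -0.3]
shift [-0.      0.0008  0.0623] rv [-0.01  0.01  0.37]
```

Emit:
send_rows:
  targets: "0 0.0008 0.03 0 0 0.4 52;0 0.0008 0.0615 0 0 0.4 52;0 0.0008 0.0615 0 0 0.4 52;0 0.0008 0.0615 0 0 0.4 5;0 0.0008 0.0615 0 0 0.4 5;0 0.0008 0.0615 0 0 0.4 5;0 0.0008 0.0615 0 0 0.4 5;0 0.0008 0.0615 0 0 0.4 5;0 0.0008 0.0615 0 0 0.4 5;0 0.0008 0.0615 0 0 0.4 5;0 0.0008 0.0615 0 0 0.4 5"
  grip_force: 20

```text
time_s: 26.3
ee_pos: [590.2, -64.2, 104.2]
ee_rot: [180.0, -0.1, 10.3]
force: [-0.4, 0.2, 6.0]
gripper_width: 14.0
gripper_force: 20.0
```

Emit:
send_rows:
  targets: "0 0 0 0 0 -7 5;0 0 0 0 0 -14 5;0 0 0 0 0 -21 5;0 0 0 0 0 -28 5;0 0 0 0 0 -35 5;0 0 0 0 0 -42 5;0 0 0 0 0 -49 5;0 0 0 0 0 -56 5;0 0 0 0 0 -63 5;0 0 0 0 0 -70 5;0 0 0 0 0 -77 5;0 0 0 0 0 -84 5"

```text
time_s: 27.3
ee_pos: [589.4, -63.6, 104.2]
ee_rot: [180.0, -0.1, 94.6]
force: [-2.7, 1.0, 7.5]
gripper_width: 13.9
gripper_force: 20.0
```

Emit:
send_rows:
  targets: "0 0 0 0 0 -6 5;0 0 0 0 0 -6 5;0 0 0 0 0 -6 5;0 0 0 0 0 -6 50;0 0 0 0 0 -6 55;0 0 0 0 0 -6 55;0 0 -0.03 0 0 -6 55;0 0 -0.07 0 0 -6 55;0 0 -0.107 0 0 -6 55;0 0 -0.107 0 0 -6 55;0 0 -0.107 0 0 -6 55;0 0 -0.107 0 0 -6 55"

```text
time_s: 28.3
ee_pos: [588.9, -64.1, 209.2]
ee_rot: [-179.9, -0.0, 100.3]
force: [0.1, 0.5, -1.5]
gripper_width: 50.3
gripper_force: 0.0
```

```bash
python3 -c "
from h import *
f=eyes.grab_frame('wrist'); a=np.radians(190.7); print(proj(f,[589.3+70*np.cos(a),-64.1+70*np.sin(a),46]), 589.3+70*np.cos(a),-64.1+70*np.sin(a))
cv2.imwrite('pics/w8.png',f['image'])
f=eyes.grab_frame('top')
for v in (45,65): 
  for o in caps(f,vmax=v): print(*o)
go([513,-452.5,150],175)
"
```

```text
[197.56438953 177.54516157] 520.5171042419469 -77.09666307699038
[342.5 199.5] 58 [ 511.5 -451.9]
[240.6 227.8] 31 [ 415.8 -123. ]
[343.  199.2] 72 [ 512.5 -453.4]
[240.6 227.3] 46 [ 417.2 -123. ]
t 28.4 tcp [588.4 -64.  208. ] [-1.798e+02 -1.000e-01  1.003e+02] w 50.3 F [-0.3 -0.1  0.3]
shift [-0.3688 -0.1437  0.0581] rv [ -0.13  -0.19 -74.67]
```

View pics/w8.png

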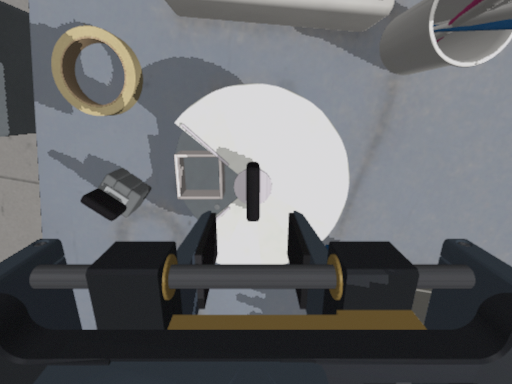

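```bash
python3 -c "
from h import *
f=eyes.grab_frame('wrist'); u=proj(f,[520.5,-77.1,46]); print(u)
I=f['image']; x,y=u.round().astype(int)
g=I.min(2)
print('row prof',y,[ (c,int(g[y-2:y+3,c].mean())) for c in range(x-32,x+33,1)])
print('col prof',x,[ (r,int(g[r,x-2:x+3].mean())) for r in range(y-34,y+30,1)])
cv2.imwrite('pics/w9.png',cv2.resize(I[y-50:y+50,x-50:x+50],None,fx=6,fy=6,interpolation=cv2.INTER_CUBIC)); print(x,y)
"
```

```text
[198.06876327 177.94658283]
row prof 178 [(166, 92), (167, 92), (168, 92), (169, 92), (170, 92), (171, 92), (172, 92), (173, 92), (174, 91), (175, 92), (176, 157), (177, 204), (178, 216), (179, 188), (180, 158), (181, 159), (182, 126), (183, 81), (184, 81), (185, 92), (186, 100), (187, 102), (188, 101), (189, 101), (190, 100), (191, 100), (192, 100), (193, 100), (194, 101), (195, 102), (196, 102), (197, 103), (198, 102), (199, 102), (200, 102), (201, 102), (202, 101), (203, 101), (204, 101), (205, 101), (206, 101), (207, 101), (208, 100), (209, 100), (210, 101), (211, 101), (212, 102), (213, 102), (214, 101), (215, 101), (216, 101), (217, 101), (218, 101), (219, 110), (220, 149), (221, 161), (222, 128), (223, 88), (224, 81), (225, 95), (226, 102), (227, 104), (228, 103), (229, 104), (230, 104)]
col prof 198 [(144, 108), (145, 101), (146, 101), (147, 101), (148, 101), (149, 101), (150, 108), (151, 116), (152, 118), (153, 119), (154, 145), (155, 171), (156, 169), (157, 146), (158, 102), (159, 102), (160, 102), (161, 102), (162, 102), (163, 102), (164, 102), (165, 102), (166, 102), (167, 102), (168, 101), (169, 101), (170, 102), (171, 101), (172, 101), (173, 102), (174, 102), (175, 102), (176, 102), (177, 103), (178, 103), (179, 102), (180, 102), (181, 101), (182, 102), (183, 101), (184, 101), (185, 100), (186, 101), (187, 100), (188, 100), (189, 105), (190, 115), (191, 118), (192, 118), (193, 119), (194, 119), (195, 120), (196, 124), (197, 151), (198, 168), (199, 143), (200, 100), (201, 101), (202, 101), (203, 102), (204, 101), (205, 101), (206, 101), (207, 102)]
198 178
```

View pics/w9.png

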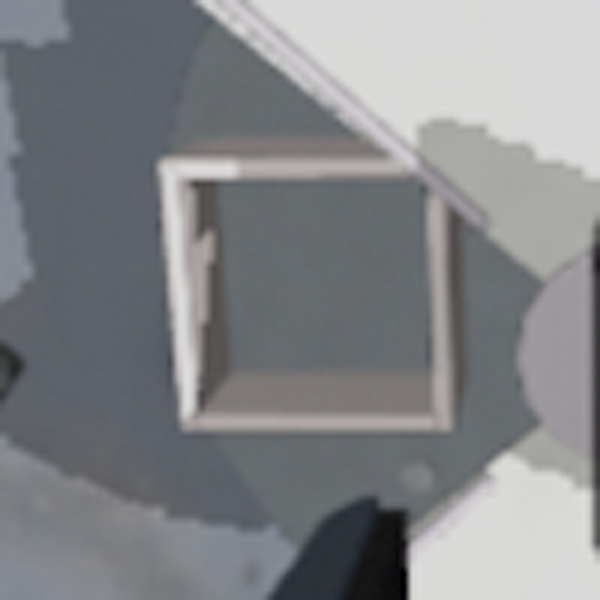

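```bash
python3 -c "
from h import *
f=eyes.grab_frame('wrist')
P=lambda x,y:onz(f,198-50+x/6-.42,178-50+y/6-.42,46)[:2]
for n,L in (('in',[(186,180),(429,176),(433,412),(201,415)]),('out',[(160,158),(436,158),(453,430),(182,432)])):
  Q=np.array([P(*q) for q in L]); print(n,Q.round(1).tolist(),'c',Q.mean(0).round(1),[np.hypot(*(Q[i]-Q[i-1])).round(1) for i in range(4)],'dir',[np.degrees(np.arctan2(*(Q[a]-Q[b])[::-1])).round(1) for a,b in ((1,0),(2,3),(0,3),(1,2))])
go([513,-452.5,150],175)
"
```

```text
in [[493.1, -55.1], [543.4, -45.0], [551.8, -96.7], [501.5, -106.7]] c [522.5 -75.9] [np.float64(52.3), np.float64(51.4), np.float64(52.4), np.float64(51.3)] dir [np.float64(11.3), np.float64(11.2), np.float64(99.3), np.float64(99.2)]
out [[487.3, -51.4], [544.3, -41.0], [556.8, -100.1], [497.8, -111.4]] c [521.5 -76. ] [np.float64(60.9), np.float64(58.0), np.float64(60.4), np.float64(60.1)] dir [np.float64(10.4), np.float64(10.9), np.float64(100.0), np.float64(101.9)]
t 28.5 tcp [588.6 -64.  208.2] [-1.798e+02 -1.000e-01  1.003e+02] w 50.1 F [-0.2  0.2 -0.3]
shift [-0.3687 -0.1439  0.0583] rv [ -0.12  -0.17 -74.67]
```

Emit:
send_rows:
  targets: "-0.03 -0.012 0 0 0 -7 55;-0.06 -0.024 0 0 0 -14 55;-0.09 -0.036 0 0 0 -21 55;-0.12 -0.048 0 0 0 -28 55;-0.155 -0.061 0 0 0 -35 55;-0.19 -0.074 0 0 0 -42 55;-0.225 -0.088 0 0 0 -49 55;-0.26 -0.102 0.02 0 0 -56 55;-0.295 -0.116 0.03 0 0 -63 55;-0.33 -0.129 0.05 0 0 -70 55;-0.369 -0.144 0.07 0 0 -75 55;-0.369 -0.144 0.088 0 0 -75 55"

```text
time_s: 29.5
ee_pos: [512.1, -459.1, 120.0]
ee_rot: [-179.8, -0.0, 175.3]
force: [1.2, 0.9, 0.9]
gripper_width: 50.2
gripper_force: 0.0
```

Emit:
send_rows:
  targets: "0 0 0 0 0 0 55;0 0 0 0 0 0 55;0 0 0 0 0 0 55"

```text
time_s: 29.75
ee_pos: [514.6, -452.1, 122.5]
ee_rot: [180.0, 0.0, 175.4]
force: [1.4, -0.6, 0.1]
gripper_width: 50.4
gripper_force: 0.0
```

```bash
python3 -c "
from h import *
f=eyes.grab_frame('wrist')
for v in (55,65,80):
  for o in caps(f,vmax=v,rng=((460,570),(-500,-400))): print(*o)
go([513,-452.5,49],175)
"
```

```text
[250.5 198.4] 774 [ 509.6 -452.2]
[250.5 201.6] 962 [ 512.6 -452.4]
[250.5 202.6] 987 [ 513.6 -452.5]
t 29.8 tcp [ 515.  -452.1  123.3] [-1.800e+02  1.000e-01  1.754e+02] w 50.0 F [0.3 0.3 0.5]
shift [ 0.0021 -0.0005  0.0743] rv [-0.04  0.09  0.4 ]
```

Emit:
send_rows:
  targets: "0.0012 -0.0004 0.03 0 0 0 55;0.0012 -0.0004 0.06 0 0 0 55;0.0012 -0.0004 0.0743 0 0 0 55;0.0012 -0.0004 0.0743 0 0 0 55;0.0012 -0.0004 0.0743 0 0 0 10;0.0012 -0.0004 0.0743 0 0 0 10;0.0012 -0.0004 0.0743 0 0 0 10;0.0012 -0.0004 0.0743 0 0 0 10;0.0012 -0.0004 0.0743 0 0 0 10;0.0012 -0.0004 0.0743 0 0 0 10"
  grip_force: 25

```text
time_s: 30.63
ee_pos: [514.1, -453.8, 50.1]
ee_rot: [-179.9, 0.2, 175.3]
force: [0.8, 1.3, 5.9]
gripper_width: 31.2
gripper_force: 25.0
```

```bash
python3 -c "
from h import *
go([521.3,-76.8,190],190.7)
"
```

```text
t 30.63 tcp [ 514.1 -453.8   50.1] [-179.9    0.2  175.3] w 31.2 F [0.8 1.3 5.9]
shift [ 0.023   0.376  -0.1407] rv [ -0.13   0.2  -15.37]
```

Emit:
send_rows:
  targets: "0 0 -0.035 0 0 0 10;0 0 -0.07 0 0 0 10;0.003 0.03 -0.1 0 0 -2 10;0.005 0.07 -0.12 0 0 -4 10;0.008 0.11 -0.12 0 0 -8 10;0.01 0.15 -0.12 0 0 -12 10;0.013 0.19 -0.12 0 0 -15.4 10;0.016 0.23 -0.12 0 0 -15.4 10;0.018 0.27 -0.12 0 0 -15.4 10;0.02 0.31 -0.12 0 0 -15.4 10;0.023 0.35 -0.12 0 0 -15.4 10;0.023 0.376 -0.12 0 0 -15.4 10"

```text
time_s: 31.63
ee_pos: [519.4, -73.4, 168.0]
ee_rot: [179.9, -0.0, -169.2]
force: [0.5, -0.6, -1.5]
gripper_width: 31.6
gripper_force: 25.0
```

Emit:
send_rows:
  targets: "0 0 0 0 0 0 10;0 0 0 0 0 0 10;0 0 0.03 0 0 0 10;0 0 0.06 0 0 0 10;0 0 0.066 0 0 0 10;0 0 0.066 0 0 0 10;0 0 0.066 0 0 0 10;0 0 0.066 0 0 0 10"

```text
time_s: 32.3
ee_pos: [521.8, -77.5, 103.3]
ee_rot: [-179.9, 0.2, -169.3]
force: [0.4, 0.3, -0.6]
gripper_width: 31.4
gripper_force: 25.0
```

```bash
python3 -c "
from h import *
go([521.7,-76.8,63],190.7)
"
```

```text
t 32.3 tcp [521.8 -77.5 103.3] [-179.9    0.2 -169.3] w 31.4 F [ 0.4  0.3 -0.6]
shift [0.0001 0.0007 0.0403] rv [-0.07  0.17 -0.02]
```

Emit:
send_rows:
  targets: "0 0.0006 0.004 0 0 0 10;0 0.0006 0.008 0 0 0 10;0 0.0006 0.012 0 0 0 10;0 0.0006 0.016 0 0 0 10;0 0.0006 0.016 0 0 0 10;0 0.0006 0.016 0 0 0 10"

```text
time_s: 32.8
ee_pos: [520.1, -75.9, 85.4]
ee_rot: [180.0, -0.0, -169.3]
force: [0.5, -0.2, -0.9]
gripper_width: 31.0
gripper_force: 25.0
```

```bash
python3 -c "
from h import *
go([521.7,-76.8,63],190.7)
"
```

```text
t 32.8 tcp [520.1 -75.9  85.4] [ 180.    -0.  -169.3] w 31.0 F [ 0.5 -0.2 -0.9]
shift [-0.0014 -0.0012  0.0224] rv [ 0.02 -0.04  0.04]
```

Inside (bottom at ~35 < 46). Continue down, release, and return to the knob (gap 190.5 → grasp at tool yaw 190.5? limits allow turning back by decreasing yaw from 190 to -40).

Emit:
send_rows:
  targets: "-0.0007 -0.0006 0.006 0 0 0 10;-0.0007 -0.0006 0.012 0 0 0 10;-0.0007 -0.0006 0.018 0 0 0 10;-0.0007 -0.0006 0.0225 0 0 0 10;-0.0007 -0.0006 0.0225 0 0 0 10;-0.0007 -0.0006 0.0235 0 0 0 10"

```text
time_s: 33.3
ee_pos: [521.1, -76.5, 61.9]
ee_rot: [180.0, -0.0, -169.3]
force: [-2.0, 0.6, 4.8]
gripper_width: 31.1
gripper_force: 25.0
```

```bash
python3 -c "
from h import *
go([521.7,-76.8,62],190.7)
"
```

```text
t 33.3 tcp [521.1 -76.5  61.9] [ 180.    -0.  -169.3] w 31.1 F [-2.   0.6  4.8]
shift [-0.0005 -0.0004 -0.0001] rv [ 0.01 -0.02  0.03]
```

Emit:
send_rows:
  targets: "0 0 0 0 0 0 45;0 0 0 0 0 0 52;0 0 0 0 0 0 52;0 0 -0.03 0 0 0 52;0 0 -0.07 0 0 0 52;0 0 -0.1 0 0 0 52;0 0 -0.1 0 0 0 52"

```text
time_s: 33.88
ee_pos: [525.3, -77.2, 168.8]
ee_rot: [-179.7, 0.7, -169.3]
force: [0.4, -0.4, 0.8]
gripper_width: 47.5
gripper_force: 0.0
```

Emit:
send_rows:
  targets: "-0.03 0 0 0 0 7 52;-0.069 0 0 0 0 14 52;-0.069 0 0 0 0 21 52;-0.069 0 0 0 0 28 52;-0.069 0 0 0 0 35 52;-0.069 0 0 0 0 42 52;-0.069 0 0 0 0 49 52;-0.069 0 0 0 0 56 52;-0.069 0 0 0 0 63 52;-0.069 0 0 0 0 70 52;-0.069 0 0 0 0 77 52;-0.069 0 0 0 0 84 52"

```text
time_s: 34.88
ee_pos: [588.8, -63.7, 161.8]
ee_rot: [-180.0, -0.0, 106.4]
force: [-0.2, -0.0, -0.2]
gripper_width: 47.5
gripper_force: 0.0
```

Emit:
send_rows:
  targets: "0 0 0 0 0 6 52;0 0 0 0 0 6 52;0 0 0 0 0 6 52;0 0 0 0 0 6 52"

```text
time_s: 35.22
ee_pos: [588.8, -63.7, 162.0]
ee_rot: [-180.0, -0.0, 100.9]
force: [-0.2, -0.3, -0.0]
gripper_width: 47.3
gripper_force: 0.0
```

```bash
python3 -c "
from h import *
f=eyes.grab_frame('wrist'); cv2.imwrite('pics/w10.png',f['image'])
g=eyes.grab_frame('top'); print('left on bench',jars(g))
go([589.4,-64.1,103],100.5)
"
```

```text
left on bench []
t 35.32 tcp [588.9 -63.6 162.1] [-180.    -0.   100.8] w 47.6 F [ 0.  -0.9 -0.5]
shift [-0.0005  0.0004  0.0591] rv [-0.   -0.01  0.31]
```

Emit:
send_rows:
  targets: "0 0.0004 0.03 0 0 0.3 52;0 0.0004 0.059 0 0 0.3 52;0 0.0004 0.059 0 0 0.3 52;0 0.0004 0.059 0 0 0.3 5;0 0.0004 0.059 0 0 0.3 5;0 0.0004 0.059 0 0 0.3 5;0 0.0004 0.059 0 0 0.3 5;0 0.0004 0.059 0 0 0.3 5;0 0.0004 0.059 0 0 0.3 5;0 0.0004 0.059 0 0 0.3 5;0 0.0004 0.059 0 0 0.3 5"
  grip_force: 20

```text
time_s: 36.23
ee_pos: [589.4, -63.7, 104.3]
ee_rot: [180.0, 0.0, 100.4]
force: [-1.5, -0.4, 6.6]
gripper_width: 14.0
gripper_force: 20.0
```

Emit:
send_rows:
  targets: "0 0 0 0 0 7 5;0 0 0 0 0 14 5;0 0 0 0 0 21 5;0 0 0 0 0 28 5;0 0 0 0 0 35 5;0 0 0 0 0 42 5;0 0 0 0 0 49 5;0 0 0 0 0 56 5;0 0 0 0 0 63 5;0 0 0 0 0 70 5;0 0 0 0 0 77 5;0 0 0 0 0 84 5"

```text
time_s: 37.23
ee_pos: [590.1, -64.2, 104.4]
ee_rot: [179.9, -0.1, 16.1]
force: [-0.7, -2.4, 4.3]
gripper_width: 13.9
gripper_force: 20.0
```

Emit:
send_rows:
  targets: "0 0 0 0 0 7 5;0 0 0 0 0 14 5;0 0 0 0 0 21 5;0 0 0 0 0 28 5;0 0 0 0 0 35 5;0 0 0 0 0 42 5;0 0 0 0 0 46 5;0 0 0 0 0 46 5;0 0 0 0 0 46 5"

```text
time_s: 37.98
ee_pos: [590.0, -64.6, 104.3]
ee_rot: [180.0, -0.2, -29.5]
force: [-0.6, -3.9, 5.0]
gripper_width: 13.7
gripper_force: 20.0
```

```bash
python3 -c "
from h import *
go([589.4,-64.1,103],-29.5); print(env.state()['torque'])
"
```

```text
t 37.98 tcp [590.  -64.6 104.3] [180.   -0.2 -29.5] w 13.7 F [-0.6 -3.9  5. ]
shift [-0.0008 -0.0002  0.0013] rv [ 0.03 -0.15 -0.  ]
[-0.52406515  0.5493332   0.01702585]
```

Release, lift, re-orient by +180°, regrasp.

Emit:
send_rows:
  targets: "0 0 0 0 0 0 45;0 0 0 0 0 0 52;0 0 0 0 0 0 52;0 0 -0.03 0 0 0 52;0 0 -0.058 0 0 0 52;0 0 -0.058 0 0 -7 52;0 0 -0.058 0 0 -14 52;0 0 -0.058 0 0 -21 52;0 0 -0.058 0 0 -28 52;0 0 -0.058 0 0 -35 52;0 0 -0.058 0 0 -42 52;0 0 -0.058 0 0 -49 52"

```text
time_s: 38.98
ee_pos: [589.2, -63.2, 160.8]
ee_rot: [-180.0, 0.0, 19.8]
force: [0.4, -0.1, 0.5]
gripper_width: 47.7
gripper_force: 0.0
```

Emit:
send_rows:
  targets: "0 0 0 0 0 -7 52;0 0 0 0 0 -14 52;0 0 0 0 0 -21 52;0 0 0 0 0 -28 52;0 0 0 0 0 -35 52;0 0 0 0 0 -42 52;0 0 0 0 0 -49 52;0 0 0 0 0 -56 52;0 0 0 0 0 -63 52;0 0 0 0 0 -70 52;0 0 0 0 0 -77 52;0 0 0 0 0 -84 52"

```text
time_s: 39.98
ee_pos: [589.2, -63.2, 160.8]
ee_rot: [-180.0, -0.0, 103.8]
force: [0.0, 0.2, 0.5]
gripper_width: 47.5
gripper_force: 0.0
```

Emit:
send_rows:
  targets: "0 0 0 0 0 -7 52;0 0 0 0 0 -14 52;0 0 0 0 0 -21 52;0 0 0 0 0 -28 52;0 0 0 0 0 -35 52;0 0 0 0 0 -42 52;0 0 0 0 0 -47 52;0 0 0 0 0 -47 52;0 0 0 0 0 -47 52"

```text
time_s: 40.73
ee_pos: [589.2, -63.3, 160.9]
ee_rot: [180.0, -0.0, 150.3]
force: [0.4, 0.8, 0.5]
gripper_width: 47.0
gripper_force: 0.0
```

```bash
python3 -c "
from h import *
go([589.4,-64.1,103],150.5)
"
```

```text
t 40.73 tcp [589.2 -63.3 160.9] [180.   -0.  150.3] w 47.0 F [0.4 0.8 0.5]
shift [-0.0006 -0.0006  0.0579] rv [ 0.01 -0.03 -0.18]
```

Emit:
send_rows:
  targets: "-0.0006 -0.0006 0.03 0 0 0 52;-0.0006 -0.0006 0.058 0 0 0 52;-0.0006 -0.0006 0.058 0 0 0 52;-0.0006 -0.0006 0.058 0 0 0 5;-0.0006 -0.0006 0.058 0 0 0 5;-0.0006 -0.0006 0.058 0 0 0 5;-0.0006 -0.0006 0.058 0 0 0 5;-0.0006 -0.0006 0.058 0 0 0 5;-0.0006 -0.0006 0.058 0 0 0 5;-0.0006 -0.0006 0.058 0 0 0 5;-0.0006 -0.0006 0.058 0 0 0 5"
  grip_force: 20

```text
time_s: 41.65
ee_pos: [590.0, -64.6, 104.3]
ee_rot: [180.0, 0.1, 150.4]
force: [-0.8, -0.6, 5.8]
gripper_width: 13.6
gripper_force: 20.0
```

Emit:
send_rows:
  targets: "0 0 0 0 0 7 5;0 0 0 0 0 14 5;0 0 0 0 0 21 5;0 0 0 0 0 28 5;0 0 0 0 0 35 5;0 0 0 0 0 42 5;0 0 0 0 0 49 5;0 0 0 0 0 56 5;0 0 0 0 0 63 5;0 0 0 0 0 70 5;0 0 0 0 0 77 5;0 0 0 0 0 84 5"

```text
time_s: 42.65
ee_pos: [589.2, -64.9, 104.3]
ee_rot: [180.0, 0.1, 66.1]
force: [-2.7, -1.4, 6.8]
gripper_width: 14.0
gripper_force: 20.0
```

Emit:
send_rows:
  targets: "0 0 0 0 0 7 5;0 0 0 0 0 14 5;0 0 0 0 0 21 5;0 0 0 0 0 28 5;0 0 0 0 0 35 5;0 0 0 0 0 42 5;0 0 0 0 0 49 5;0 0 0 0 0 54 5;0 0 0 0 0 56 5;0 0 0 0 0 57.5 5;0 0 0 0 0 57.5 5"

```text
time_s: 43.57
ee_pos: [588.9, -64.4, 104.3]
ee_rot: [180.0, 0.1, 9.0]
force: [-3.0, 0.6, 8.0]
gripper_width: 14.2
gripper_force: 20.2
```

```bash
python3 -c "
from h import *
go([589.4,-64.1,103],10.5); print(env.state()['torque'])
"
```

```text
t 43.57 tcp [588.9 -64.4 104.3] [1.8e+02 1.0e-01 9.0e+00] w 14.2 F [-3.   0.6  8. ]
shift [ 0.0006 -0.0002  0.0013] rv [ 0.02  0.05 -1.49]
[-0.02614205  0.77177397  0.68968409]
```

Emit:
send_rows:
  targets: "0 0 0 0 0 1.5 5;0 0 0 0 0 1.5 5;0 0 0 0 0 1.5 5;0 0 0 0 0 0.5 45;0 0 0 0 0 0.5 52;0 0 0 0 0 0.5 52;0 0 -0.03 0 0 0 52;0 0 -0.07 0 0 0 52;0 0 -0.105 0 0 0 52;0 0 -0.105 0 0 0 52;0 0 -0.105 0 0 0 52;0 0 -0.105 0 0 0 52"

```text
time_s: 44.57
ee_pos: [589.0, -64.3, 207.4]
ee_rot: [-180.0, 0.1, 8.9]
force: [0.2, 0.3, 0.4]
gripper_width: 47.2
gripper_force: 0.0
```

```bash
python3 -c "
from h import *
f=eyes.grab_frame('wrist'); cv2.imwrite('pics/w11.png',f['image'])
# knob top orientation at z=124
for c,s in blobs((f['image'].max(2)<60)):
  p=onz(f,*c,124)
  if np.hypot(p[0]-589,p[1]+64)<25:
    l=cv2.connectedComponents((f['image'].max(2)<60).astype(np.uint8))[1]; ys,xs=np.where(l==l[int(c[1]),int(c[0])])
    (w,h)=None or (0,0); b=cv2.boxPoints(cv2.minAreaRect(np.c_[xs,ys].astype(np.float32)))
    Q=np.array([onz(f,*q,124)[:2] for q in b]); e=[Q[i]-Q[i-1] for i in (1,2)]; e=max(e,key=np.linalg.norm)
    print('knob',p.round(1),Q.mean(0).round(1),'bar yaw',np.degrees(np.arctan2(e[1],e[0])).round(1),np.linalg.norm(e))
go([413,-122,200],156)
"
```

```text
knob [595.4 -62.8 124. ] [594.4 -62.9] bar yaw -168.7 61.214541426665185
t 44.62 tcp [588.6 -64.3 206.6] [-179.9    0.2    8.9] w 47.5 F [ 1.  -0.6  0.3]
shift [-0.1824  0.0298  0.0071] rv [-2.3000e-01 -1.0000e-02 -1.4708e+02]
```

Emit:
send_rows:
  targets: "-0.03 0.005 0 0 0 -7 52;-0.06 0.01 0 0 0 -14 52;-0.09 0.015 0 0 0 -21 52;-0.12 0.02 0 0 0 -28 52;-0.15 0.025 0 0 0 -35 52;-0.182 0.03 0 0 0 -42 52;-0.182 0.03 0 0 0 -49 52;-0.182 0.03 0 0 0 -56 52;-0.182 0.03 0 0 0 -63 52;-0.182 0.03 0 0 0 -70 52;-0.182 0.03 0 0 0 -77 52;-0.182 0.03 0 0 0 -84 52"

```text
time_s: 45.62
ee_pos: [413.3, -122.0, 206.5]
ee_rot: [-179.8, -0.1, 93.3]
force: [-0.3, -0.1, 0.3]
gripper_width: 47.6
gripper_force: 0.0
```

Emit:
send_rows:
  targets: "0 0 0 0 0 -7 52;0 0 0 0 0 -14 52;0 0 0 0 0 -21 52;0 0 0 0 0 -28 52;0 0 0 0 0 -35 52;0 0 0 0 0 -42 52;0 0 0 0 0 -49 52;0 0 0 0 0 -56 52;0 0 0 0 0 -63 52;0 0 0 0 0 -63 52;0 0 0 0 0 -63 52;0 0 0 0 0 -63 52"

```text
time_s: 46.62
ee_pos: [413.9, -122.1, 207.4]
ee_rot: [-180.0, -0.1, 155.8]
force: [-0.2, -0.2, 0.3]
gripper_width: 48.1
gripper_force: 0.0
```

```bash
cat >> h.py <<'E'
def dark(f,z,xy,rad,vmax=60,amin=60):
    m=(f["image"].max(2)<vmax).astype(np.uint8); n,l,s,c=cv2.connectedComponentsWithStats(m)
    for i in range(1,n):
        p=onz(f,*c[i],z)
        if s[i][4]>amin and np.hypot(*(p[:2]-xy))<rad:
            ys,xs=np.where(l==i); b=cv2.boxPoints(cv2.minAreaRect(np.c_[xs,ys].astype(np.float32)))
            Q=np.array([onz(f,*q,z)[:2] for q in b]); E=sorted([Q[j]-Q[j-1] for j in (1,2)],key=np.linalg.norm)
            print("dark",c[i].round(1),s[i],"ctr",p[:2].round(1),"box",Q.mean(0).round(1),"size",[np.linalg.norm(e).round(1) for e in E],"yaw",np.degrees(np.arctan2(E[1][1],E[1][0])).round(1),b.round(1).tolist())
E
python3 -c "
from h import *
f=eyes.grab_frame('wrist'); cv2.imwrite('pics/w12.png',f['image'])
for v in (40,60,75): dark(f,91,(413,-122),40,v)
go([413,-122,200],156)
"
```

```text
dark [251.  177.7] [248 165  10  40 110] ctr [ 404.7 -117.9] box [ 412.9 -120.4] size [np.float64(9.5), np.float64(45.8)] yaw 151.6 [[246.39999389648438, 203.89999389648438], [249.1999969482422, 164.8000030517578], [257.79998779296875, 165.39999389648438], [255.0, 204.5]]
dark [252.  185.1] [247 165  11  41 359] ctr [ 412.9 -120.3] box [ 413.4 -120.5] size [np.float64(10.0), np.float64(46.9)] yaw 153.1 [[246.6999969482422, 204.89999389648438], [248.39999389648438, 164.8000030517578], [257.5, 165.1999969482422], [255.8000030517578, 205.3000030517578]]
dark [252.1 185. ] [247 165  11  41 378] ctr [ 412.8 -120.3] box [ 413.3 -120.5] size [np.float64(10.4), np.float64(47.0)] yaw 153.0 [[246.5, 204.8000030517578], [248.3000030517578, 164.6999969482422], [257.70001220703125, 165.10000610351562], [255.89999389648438, 205.3000030517578]]
t 46.67 tcp [ 414.1 -122.2  207.6] [-1.800e+02 -1.000e-01  1.558e+02] w 47.7 F [0.5 0.2 0.5]
shift [ 0.001  -0.0003  0.0076] rv [-0.   -0.08 -0.19]
```

Emit:
send_rows:
  targets: "0 0.0012 0.04 0 0 2.3 52;0 0.0012 0.08 0 0 2.3 52;0 0.0012 0.11 0 0 2.3 52;0 0.0012 0.13 0 0 2.3 52;0 0.0012 0.145 0 0 2.3 52;0 0.0012 0.145 0 0 2.3 52;0 0.0012 0.145 0 0 2.3 52"

```text
time_s: 47.25
ee_pos: [414.6, -121.1, 62.8]
ee_rot: [-180.0, -0.1, 153.6]
force: [0.1, 0.1, -0.0]
gripper_width: 47.5
gripper_force: 0.0
```

Emit:
send_rows:
  targets: "0 0 0 0 0 0 5;0 0 0 0 0 0 5;0 0 0 0 0 0 5;0 0 0 0 0 0 5;0 0 0 0 0 0 5;0 0 0 0 0 0 5;0 0 0 0 0 0 5;0 0 0 0 0 0 5;0 0 0 0 0 0 5"
  grip_force: 30

```text
time_s: 48.0
ee_pos: [415.1, -121.3, 63.6]
ee_rot: [180.0, 0.0, 153.6]
force: [-0.8, -0.3, 6.5]
gripper_width: 11.9
gripper_force: 30.0
```

```bash
python3 -c "
from h import *
go([414.7,-121.1,61],153.5)
"
```

```text
t 48.0 tcp [ 415.1 -121.3   63.6] [180.    0.  153.6] w 11.9 F [-0.8 -0.3  6.5]
shift [ 0.0004 -0.      0.0026] rv [0.01 0.03 0.13]
```

Emit:
send_rows:
  targets: "0 0 -0.02 0 0 0 5;0 0 -0.05 0 0 0 5;0 0 -0.085 0 0 0 5;0 0 -0.12 0 0 0 5;0 0 -0.14 0 0 0 5;0 0 -0.14 0 0 0 5"

```text
time_s: 48.5
ee_pos: [417.5, -122.0, 207.4]
ee_rot: [179.9, 0.5, 153.6]
force: [0.2, -0.5, -0.8]
gripper_width: 11.9
gripper_force: 30.0
```

```bash
python3 -c "
from h import *
go([448,209,200],158)
"
```

```text
t 48.5 tcp [ 417.5 -122.   207.4] [179.9   0.5 153.6] w 11.9 F [ 0.2 -0.5 -0.8]
shift [0.1198 0.3101 0.0067] rv [ 0.07  0.54 -4.37]
```

Emit:
send_rows:
  targets: "0.012 0.031 0 0 0 -4.4 5;0.024 0.062 0 0 0 -4.4 5;0.036 0.093 0 0 0 -4.4 5;0.048 0.124 0 0 0 -4.4 5;0.06 0.155 0 0 0 -4.4 5;0.072 0.186 0 0 0 -4.4 5;0.084 0.217 0 0 0 -4.4 5;0.096 0.248 0 0 0 -4.4 5;0.108 0.279 0 0 0 -4.4 5;0.12 0.31 0 0 0 -4.4 5;0.12 0.31 0 0 0 -4.4 5;0.12 0.31 0 0 0 -4.4 5"

```text
time_s: 49.5
ee_pos: [444.2, 210.7, 201.4]
ee_rot: [-179.9, -0.1, 158.2]
force: [-0.4, -0.4, -1.9]
gripper_width: 12.0
gripper_force: 30.0
```

Emit:
send_rows:
  targets: "0 0 0 0 0 0 5;0 0 0 0 0 0 5;0 0 0 0 0 0 5"

```text
time_s: 49.75
ee_pos: [444.8, 208.6, 202.9]
ee_rot: [-180.0, -0.0, 157.9]
force: [-0.1, -0.7, 0.4]
gripper_width: 11.8
gripper_force: 30.0
```

```bash
python3 -c "
from h import *
f=eyes.grab_frame('wrist'); cv2.imwrite('pics/w13.png',f['image']); print(proj(f,[385.5,240,58]))
for v in (40,60,75,90): dark(f,58,(386,240),25,v,20)
go([385,240,150],158)
x,y=proj(f,[385.5,240,58]).astype(int)
cv2.imwrite('pics/w13c.png',cv2.resize(f['image'][max(y-70,0):y+70,x-90:x+90],None,fx=4,fy=4,interpolation=cv2.INTER_CUBIC)); print(x-90,max(y-70,0))
"
```

```text
[256.99722887 123.94785292]
dark [266.2 120. ] [265 112   4  17  28] ctr [385.4 251.4] box [385.5 251.3] size [np.float64(2.1), np.float64(18.0)] yaw -13.8 [[264.20001220703125, 112.19999694824219], [266.0, 112.0], [268.0, 128.0], [266.20001220703125, 128.1999969482422]]
dark [265.3 122.1] [260 112   9  18  44] ctr [387.2 249.7] box [384.6 247.9] size [np.float64(9.3), np.float64(18.0)] yaw -13.7 [[258.0, 113.0], [266.1000061035156, 112.0], [268.1000061035156, 128.0], [260.0, 129.0]]
dark [264.4 122.8] [259 112  10  18  61] ctr [387.5 248.4] box [384.6 247.4] size [np.float64(10.2), np.float64(18.5)] yaw -13.7 [[257.20001220703125, 113.0], [266.1000061035156, 111.9000015258789], [268.20001220703125, 128.39999389648438], [259.29998779296875, 129.5]]
t 49.8 tcp [445.  208.7 203.1] [-180.    -0.   157.9] w 11.7 F [ 0.4  0.1 -0. ]
shift [0.0673 0.0065 0.0531] rv [-0.02 -0.01 -0.07]
166 53
```

View pics/w13c.png

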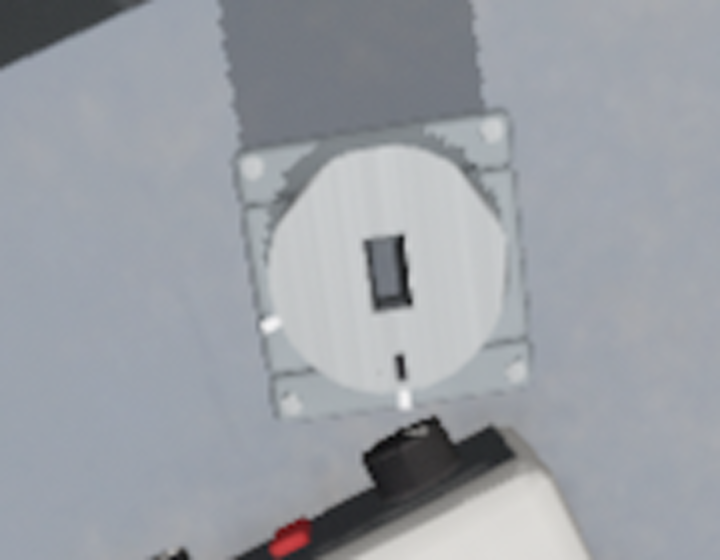

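```bash
python3 -c "
from h import *
f=eyes.grab_frame('wrist')
P=lambda x,y:onz(f,166+x/4-.375,53+y/4-.375,58)[:2]
Q=np.array([P(*q) for q in [(363,238),(404,234),(412,306),(374,311)]]); c=Q.mean(0)
print(c.round(1),[np.hypot(*(Q[i]-Q[i-1])).round(1) for i in range(4)],[np.degrees(np.arctan2(*(Q[a]-Q[b])[::-1])).round(1) for a,b in ((0,3),(1,2))],'tick',np.degrees(np.arctan2(*(P(400,366)-c)[::-1])).round(1),'house',np.degrees(np.arctan2(*(P(238,157)-P(280,417))[::-1])).round(1),np.degrees(np.arctan2(*(P(510,112)-P(528,380))[::-1])).round(1), 'on',np.degrees(np.arctan2(*(P(270,324)-c)[::-1])).round(1),'rotor',P(387,270))
go([c[0],c[1],150],166)
"
```

```text
[384.9 247.5] [np.float64(20.6), np.float64(11.7), np.float64(20.2), np.float64(11.1)] [np.float64(167.1), np.float64(165.5)] tick -14.0 house 166.0 164.7 on -89.2 rotor [384.05617283 247.46137136]
t 49.85 tcp [445.1 208.8 203.2] [180.    0.  157.9] w 11.7 F [ 0.  -0.2  0.1]
shift [0.0703 0.0132 0.0532] rv [ 0.    0.   -8.06]
```

Emit:
send_rows:
  targets: "0.02 0.004 0.01 0 0 -4 5;0.045 0.008 0.02 0 0 -8 5;0.07 0.0132 0.04 0 0 -8 5;0.0703 0.0132 0.06 0 0 -8 5;0.0703 0.0132 0.075 0 0 -8 5;0.0703 0.0132 0.075 0 0 -8 5;0.0703 0.0132 0.075 0 0 -8 5;0.0703 0.0132 0.075 0 0 -8 5;0.0703 0.0132 0.075 0 0 -8 5"

```text
time_s: 50.6
ee_pos: [385.9, 248.6, 129.4]
ee_rot: [179.9, 0.1, 166.0]
force: [-0.1, 0.2, -0.1]
gripper_width: 11.9
gripper_force: 30.0
```

```bash
python3 -c "
from h import *
f=eyes.grab_frame('wrist'); cv2.imwrite('pics/w14.png',f['image']);
g=eyes.grab_frame('top'); g2=eyes.grab_frame('side')
print(proj(f,[384.9,247.5,58]))
go([384.9,247.5,110],166)
for v in (60,90): dark(f,58,(385,247),30,v,15)
"
```

```text
[249.42401746 198.31019811]
t 50.75 tcp [385.4 248.5 129. ] [1.799e+02 1.000e-01 1.660e+02] w 11.8 F [-0.1  0.1 -0. ]
shift [ 0.0003 -0.0011  0.019 ] rv [0.08 0.07 0.  ]
```

Emit:
send_rows:
  targets: "0.0003 -0.001 0.006 0 0 0 5;0.0003 -0.001 0.012 0 0 0 5;0.0003 -0.001 0.017 0 0 0 5;0.0003 -0.001 0.021 0 0 0 5;0.0003 -0.001 0.025 0 0 0 5;0.0003 -0.001 0.025 0 0 0 5"

```text
time_s: 51.25
ee_pos: [383.7, 247.2, 102.2]
ee_rot: [-179.9, -0.1, 166.0]
force: [-0.2, -0.2, -0.4]
gripper_width: 11.9
gripper_force: 30.0
```

```bash
python3 -c "
from h import *
go([384.9,247.5,77],166)
"
```

```text
t 51.25 tcp [383.7 247.2 102.2] [-1.799e+02 -1.000e-01  1.660e+02] w 11.9 F [-0.2 -0.2 -0.4]
shift [-0.0011  0.0007  0.0252] rv [-0.08 -0.08  0.03]
```

Emit:
send_rows:
  targets: "-0.0006 0.0003 0.003 0 0 0 5;-0.0006 0.0003 0.006 0 0 0 5;-0.0006 0.0003 0.009 0 0 0 5;-0.0006 0.0003 0.009 0 0 0 5"

```text
time_s: 51.58
ee_pos: [384.3, 247.4, 93.6]
ee_rot: [-180.0, -0.1, 166.0]
force: [-0.6, 0.9, -1.0]
gripper_width: 12.0
gripper_force: 30.0
```

Emit:
send_rows:
  targets: "0 0 0.004 0 0 0 5;0 0 0.008 0 0 0 5;0 0 0.012 0 0 0 5;0 0 0.014 0 0 0 5;0 0 0.014 0 0 0 5"

```text
time_s: 52.0
ee_pos: [384.3, 247.3, 79.4]
ee_rot: [-179.9, -0.1, 166.0]
force: [-2.1, 0.8, -1.8]
gripper_width: 12.0
gripper_force: 30.0
```

```bash
python3 -c "
from h import *
go([384.9,247.5,76],166)
"
```

```text
t 52.0 tcp [384.3 247.3  79.4] [-1.799e+02 -1.000e-01  1.660e+02] w 12.0 F [-2.1  0.8 -1.8]
shift [-0.0006  0.0003  0.0034] rv [-0.07 -0.08  0.03]
```

Going in smoothly. Press until force builds.

Emit:
send_rows:
  targets: "-0.0004 0 0.0015 0 0 0 5;-0.0004 0 0.003 0 0 0 5;-0.0004 0 0.0045 0 0 0 5;-0.0004 0 0.0045 0 0 0 5"

```text
time_s: 52.33
ee_pos: [384.4, 247.5, 76.5]
ee_rot: [-180.0, -0.1, 166.0]
force: [-7.0, 0.3, 9.9]
gripper_width: 11.9
gripper_force: 30.0
```

```bash
python3 -c "
from h import *
go([384.9,247.5,76],166); print(env.state()['torque'])
"
```

```text
t 52.33 tcp [384.4 247.5  76.5] [-1.80e+02 -1.00e-01  1.66e+02] w 11.9 F [-7.   0.3  9.9]
shift [-0.0005  0.0001  0.0005] rv [-0.03 -0.1   0.01]
[ 0.02992622  1.44304669 -0.0289869 ]
```

Emit:
send_rows:
  targets: "0 0 0 0 0 6 5;0 0 0 0 0 12 5;0 0 0 0 0 18 5;0 0 0 0 0 24 5;0 0 0 0 0 30 5;0 0 0 0 0 36 5;0 0 0 0 0 42 5;0 0 0 0 0 48 5;0 0 0 0 0 54 5;0 0 0 0 0 60 5;0 0 0 0 0 66 5;0 0 0 0 0 70 5"

```text
time_s: 53.33
ee_pos: [385.0, 246.9, 76.5]
ee_rot: [-180.0, 0.1, 95.8]
force: [-4.9, -2.1, 8.2]
gripper_width: 11.9
gripper_force: 30.0
```

```bash
python3 -c "
from h import *
go([384.4,247.5,76],91); print(env.state()['torque'])
"
```

```text
t 53.33 tcp [385.  246.9  76.5] [-1.80e+02  1.00e-01  9.58e+01] w 11.9 F [-4.9 -2.1  8.2]
shift [ 0.0007 -0.0005  0.0005] rv [-0.03  0.07  4.81]
[-0.53361788  1.16808252  0.01053251]
```

Emit:
send_rows:
  targets: "0 0 0 0 0 3 5;0 0 0 0 0 6 5;0 0 0 0 0 8 5;0 0 0 0 0 8 5"

```text
time_s: 53.67
ee_pos: [384.9, 246.8, 76.5]
ee_rot: [-180.0, 0.1, 88.0]
force: [-4.8, -2.6, 8.7]
gripper_width: 11.7
gripper_force: 30.0
```

```bash
python3 -c "
from h import *
go([384.4,247.5,76],91); print(env.state()['torque'])
"
```

```text
t 53.67 tcp [384.9 246.8  76.5] [-1.8e+02  1.0e-01  8.8e+01] w 11.7 F [-4.8 -2.6  8.7]
shift [ 0.0007 -0.0005  0.0005] rv [-0.04  0.08 -3.01]
[-0.5734404   1.15558814 -0.01628742]
```

Emit:
send_rows:
  targets: "0 0 0 0 0 2 5;0 0 0 0 0 4 5;0 0 0 0 0 4 5"

```text
time_s: 53.92
ee_pos: [384.8, 246.8, 76.5]
ee_rot: [-180.0, 0.1, 84.0]
force: [-4.7, -2.0, 8.8]
gripper_width: 11.9
gripper_force: 30.0
```

```bash
python3 -c "
from h import *
s=env.state(); print(s['torque'],s['ee_rot'],s['gripper_width'])
"
```

```text
[-0.5747419   1.19151516 -0.02576866] [-1.79959816e+02  8.18446773e-02  8.39902293e+01] 11.873222171002078
```

Emit:
send_rows:
  targets: "0 0 0 0 0 2 5;0 0 0 0 0 4 5;0 0 0 0 0 4 5"

```text
time_s: 54.17
ee_pos: [384.6, 246.9, 76.5]
ee_rot: [-179.9, 0.1, 80.0]
force: [-6.5, -2.4, 9.6]
gripper_width: 12.1
gripper_force: 30.0
```

```bash
python3 -c "
from h import *
s=env.state(); print(s['torque'],s['ee_rot'],s['gripper_width'])
"
```

```text
[-0.4245724   1.28252098  0.00359467] [-1.79935030e+02  7.49739645e-02  7.99744279e+01] 12.071021172859423
```

Emit:
send_rows:
  targets: "0 0 0 0 0 2 5;0 0 0 0 0 3 5;0 0 0 0 0 3 5"

```text
time_s: 54.42
ee_pos: [384.4, 247.0, 76.5]
ee_rot: [-179.9, 0.1, 77.0]
force: [-6.2, -1.9, 9.9]
gripper_width: 11.8
gripper_force: 30.0
```

```bash
python3 -c "
from h import *
s=env.state(); print(s['torque'],s['ee_rot'],s['gripper_width'])
"
```

```text
[-0.27166644  1.48883692 -0.0551363 ] [-1.79909231e+02  7.30778491e-02  7.69963908e+01] 11.832468240561022
```

Emit:
send_rows:
  targets: "0 0 0 0 0 2 5;0 0 0 0 0 3 5;0 0 0 0 0 3 5"

```text
time_s: 54.67
ee_pos: [384.3, 247.2, 76.5]
ee_rot: [-179.9, 0.1, 74.0]
force: [-6.7, 0.1, 10.1]
gripper_width: 11.8
gripper_force: 30.0
```

```bash
python3 -c "
from h import *
s=env.state(); print(s['torque'],s['ee_rot'],s['gripper_width'])
"
```

```text
[-0.25087387  1.51213445  0.12679244] [-1.79914847e+02  6.82331010e-02  7.40192368e+01] 11.782499448518097
```

Emit:
send_rows:
  targets: "0 0 0 0 0 2 5;0 0 0 0 0 3 5;0 0 0 0 0 3 5"

```text
time_s: 54.92
ee_pos: [384.4, 247.2, 76.5]
ee_rot: [-179.9, 0.1, 71.1]
force: [-6.1, -0.3, 9.4]
gripper_width: 12.0
gripper_force: 30.0
```

```bash
python3 -c "
from h import *
s=env.state(); print(s['torque'],s['ee_rot'],s['gripper_width'])
f=eyes.grab_frame('wrist'); cv2.imwrite('pics/w15.png',f['image']); g=eyes.grab_frame('side'); cv2.imwrite('pics/s15.png',g['image'])
# rotor tick: dark blobs near the rotor face
for v in (60,80,100): print(v); dark(f,58,(384.9,247.5),42,v,8)
"
```

```text
[-0.14454468  1.6075276   0.29660418] [-1.79927202e+02  6.77066177e-02  7.10573665e+01] 11.987351406012511
60
dark [251.9 239.7] [ 229  206   48   61 1994] ctr [380.7 233.8] box [381.9 235.8] size [np.float64(35.8), np.float64(52.5)] yaw 69.6 [[229.0, 266.0], [229.0, 206.0], [276.0, 206.0], [276.0, 266.0]]
80
100
```

Emit:
send_rows:
  targets: "0 0 0 0 0 2 5;0 0 0 0 0 4 5;0 0 0 0 0 4 5;0 0 0 0 0 4 5"

```text
time_s: 55.35
ee_pos: [384.5, 247.4, 76.5]
ee_rot: [-179.9, 0.0, 67.1]
force: [-6.7, 0.7, 9.1]
gripper_width: 11.8
gripper_force: 30.0
```

```bash
python3 -c "
from h import *
s=env.state(); print(s['torque'],s['ee_rot'],s['gripper_width'])
"
```

```text
[0.009324   1.52480622 0.50473823] [-1.79941877e+02  4.86242187e-02  6.71270706e+01] 11.807232940436275
```

Emit:
send_rows:
  targets: "0 0 0 0 0 2 5;0 0 0 0 0 4 5;0 0 0 0 0 4 5;0 0 0 0 0 4 5"

```text
time_s: 55.68
ee_pos: [384.6, 247.4, 76.5]
ee_rot: [-180.0, 0.1, 63.2]
force: [-7.1, 0.9, 9.6]
gripper_width: 12.1
gripper_force: 30.3
```

```bash
python3 -c "
from h import *
s=env.state(); print(s['torque'],s['ee_rot'],s['gripper_width'])
"
```

```text
[0.13449125 1.45012702 0.92971856] [-1.79979986e+02  5.44693036e-02  6.32280284e+01] 12.098161484391335
```

Emit:
send_rows:
  targets: "0 0 0 0 0 -4 5;0 0 0 0 0 -8 5;0 0 0 0 0 -8 5;0 0 0 0 0 -8 5;0 0 0 0 0 -8 40;0 0 0 0 0 -8 40;0 0 0 0 0 -8 40;0 0 0 0 0 -8 40;0 0 -0.01 0 0 -8 40"

```text
time_s: 56.43
ee_pos: [384.8, 247.0, 84.5]
ee_rot: [-179.9, 0.1, 71.0]
force: [0.3, -0.5, 0.4]
gripper_width: 36.2
gripper_force: 0.0
```

```bash
python3 -c "
from h import *
go([384.4,247.5,200],71)
"
```

```text
t 56.43 tcp [384.8 247.   84.5] [-1.799e+02  1.000e-01  7.100e+01] w 36.2 F [ 0.3 -0.5  0.4]
shift [ 1.000e-04 -8.000e-04 -1.155e-01] rv [-0.08  0.12  0.03]
```

Emit:
send_rows:
  targets: "0 0 -0.02 0 0 0 40;0 0 -0.05 0 0 0 40;0 0 -0.09 0 0 0 40;0 0 -0.12 0 0 0 40;-0.06 0 -0.12 0 0 0 40;-0.08 0 -0.12 0 0 0 40;-0.08 0 -0.12 0 0 0 40;-0.08 0 -0.12 0 0 0 40;-0.08 0 -0.12 0 0 0 40"

```text
time_s: 57.18
ee_pos: [360.1, 172.1, 206.0]
ee_rot: [179.9, -0.1, 71.0]
force: [-0.2, 1.7, -0.4]
gripper_width: 36.7
gripper_force: 0.0
```

```bash
python3 -c "
from h import *
f=eyes.grab_frame('wrist'); cv2.imwrite('pics/w16.png',f['image'])
for v in (60,75): dark(f,98,(384.5,247.4),40,v,60)
go([384.4,247.5,200],71)
m=f['image'].min(2)>215
for c,s in blobs(m,4):
  p=onz(f,*c,50); r=p[:2]-[384.5,247.4]
  if np.hypot(*r)<60: print('white',c.round(1),s[4],np.hypot(*r).round(1),np.degrees(np.arctan2(r[1],r[0])).round(1))
m=f['image'].max(2)<90
for c,s in blobs(m,3):
  p=onz(f,*c,58); r=p[:2]-[384.5,247.4]
  if np.hypot(*r)<60: print('dk',c.round(1),s[4],np.hypot(*r).round(1),np.degrees(np.arctan2(r[1],r[0])).round(1))
"
```

```text
dark [250.  115.5] [243  94  16  44 452] ctr [384.9 247. ] box [384.8 246.3] size [np.float64(10.5), np.float64(43.0)] yaw -101.2 [[242.0, 94.5], [252.5, 93.19999694824219], [258.1000061035156, 137.0], [247.60000610351562, 138.3000030517578]]
dark [250.1 115.8] [243  94  17  46 471] ctr [384.8 246.8] box [384.5 245.2] size [np.float64(11.2), np.float64(45.3)] yaw -100.3 [[241.1999969482422, 94.69999694824219], [252.39999389648438, 93.0999984741211], [259.0, 139.0], [247.8000030517578, 140.60000610351562]]
t 57.23 tcp [360.1 172.4 205.8] [ 1.8e+02 -1.0e-01  7.1e+01] w 36.3 F [-0.2 -0.  -0.7]
shift [ 0.0789 -0.0015  0.0059] rv [ 0.05 -0.06  0.03]
white [282.  111.4] 8 38.1 -14.0
white [260.8 144.4] 8 37.7 -88.5
dk [250.  115.6] 480 1.3 -99.8
```

```bash
python3 -c "
from h import *
f=eyes.grab_frame('wrist'); c=(384.7,247.4)
def prof(r,z,angs):
  o=[]
  for a in angs:
    u=proj(f,[c[0]+r*np.cos(np.radians(a)),c[1]+r*np.sin(np.radians(a)),z]).round().astype(int); o.append(int(f['image'][u[1],u[0]].max()))
  return o
A=list(range(-130,15,4))
for r in (25,27,29,31): 
  p=prof(r,58,A); print(r,[(a,v) for a,v in zip(A,p) if v<130])
"
```

```text
25 [(-114, 117), (-110, 32), (-106, 32), (-102, 33), (-98, 39), (-94, 36), (-90, 39), (-86, 90)]
27 [(-110, 90), (-106, 74), (-102, 84), (-90, 42), (-86, 112)]
29 [(-90, 97)]
31 [(-90, 113)]
```

```bash
python3 -c "
from h import *
print(env.job_done())"
```

```text
the job is handed in; nothing more can be done
None
```

I handed the job in after about 57 s of robot time: three jars in their own sockets, cover turned back to its stop over the solid block, then the key pushed home and turned to its on stop; the hand-in returned no verdict.

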